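# Change over the cleat clamping jig

### The arm

A 7-joint arm with a two-finger parallel gripper is mounted at the origin on the work surface. World frame = base frame: x ahead of the robot, y to its left, z up, the work surface at z = 0. Lengths are in mm, angles in rad, forces in N, time in s.
With the tool pointing down it reaches from about 400 to 875 mm from the base axis. Payload 4.4 kg.
Tool frame: the origin (TCP) lies between the finger pads; the fingertips stand 17 mm ahead of it and the grasp point (between the pads) lies 2 mm behind it; z points along the fingers, y is the line along which they close (so a half turn about z gives the same grasp; the last joint's range is limited). The gripper opens to 85 mm and grips with 20 to 120 N. Pads are 22 mm wide; open, the fingers measure 114 mm over their backs; the gripper's body (76 mm by 85 mm) begins 54 mm behind the grasp point. The pads swing forward as they close: fully open they stand 13 mm farther back than shut.
Start: joints at [1.121, 0.628, 0.038, 1.517, -0.027, 0.996, -0.02], TCP at [243.418, -602.715, 248.313] pointing down, gripper open.
Joint ranges: [-3.06, 3.06], [-0.37, 2.12], [-1.25, 1.32], [0.18, 2.47], [-1.1, 4.24], [0.23, 1.98], [-2.94, 2.94]. Speed limits (rad/s): [2.57, 2.57, 3.14, 3.14, 3.14, 3.14, 3.14].

### API

Orientations are given as [roll, pitch, yaw] about the fixed x, y, z axes, in that order (R = Rz(yaw) Ry(pitch) Rx(roll)).
In Python, from cell import sensors, get_image, ctrl gives the robot as it stands.
- The arm moves only by the tool send_rows, never from a script. Its argument "series" is a list of rows, each a list of 3 entries, a list of its own where there are three numbers: the finger opening in mm, from 0 to 85.4, then the shift along the world's x, y, z in units of 60 mm (1.0 is 60 mm), then the turn, a rotation vector about the world's x, y, z in units of 5 degrees (1.0 is 5 degrees). A call has 1 to 8 rows; each row shifts and turns the commanded pose from where the row before left it; what a row does not reach is not made up. A row lasts 1/8 s, in which the tool goes at most 62.5 mm and 10.7 degrees, less where a joint would pass 70% of its speed; a pose out of reach is approached as far as the arm can. A call is refused whole if a number of a shift passes 1 or a number of a turn 1, either way. A call with a gripper value outside its range is refused whole. The fingers move at their own pace and stop on an object; the grip force is fixed at half the most. Time passes only in rows, so rows that do not move let the fingers close. It gives the time, the measured TCP pose, the force, the opening and the grip force at its end, in the units of the state.
- sensors.read_state(): the state, without advancing time (a new reading comes with each control period).
- get_image(name): name is "side" or "top" or "wrist"; returns a dict with "img" (384x512x3 uint8, red, green, blue), "depth" (384x512 float32, mm along the optical axis (not along the pixel's ray), 0 where there is no reading), "vfov" (degrees; the focal length in pixels is half the picture's height over the tangent of half this angle, whatever the lens; pixels are square), "cx", "cy" (the principal point, pixels), "world_to_cam" (4x4, takes a point from world to camera coordinates). Camera axes: x right, y down, z forward; pixel columns grow to the right and rows downward; lengths in mm; the calibration is good to about 2 mm. A picture is of the moment at which its call begins.
- ctrl.finish_job(): hands the job in; it is judged then, once.
The state is a dict: "clock": time; "qpos": joint angles; "qd": joint speeds; "tau": joint torques, N m; "eef_pos": TCP position; "tool_rot": TCP orientation; "force": force on the tool from outside, world axes, zero at the start; "torque": the same for the moment, N m; "width": finger opening in mm; "gripper_force": force on a finger pad.
Only numpy, scipy, OpenCV 4.12 (cv2) and the standard library are available. Lean on these libraries where they do the work, as an engineer would, in place of code of your own. Each camera call takes 0.05 s, during which the arm holds its last target. There are 200 camera calls.

### The job

Change over the cleat jig on the welding table: throw its lever into the load notch (green mark), draw the finished cleat with the yellow band out of the jig's open right-hand end and stand it on its foot in the green tray. Then slide every raw rusty cleat in at the open end, foot under the clamp bar and leg along the front rail, and push them along to the end stop so that they stand in one closed-up row with no gaps, and finally throw the lever into the clamp notch (red mark). Leave the tape measure, the red magnet and the paint marker lying where they are.

Things in the scene. Friction and masses are not known exactly. Their poses are not given: they have to be found in the camera images.
- jig: The cleat jig, fixed: blue base plate 12 mm thick, x -65 to 105, y -190 to 185 mm. Origin on the table top under the middle of its channel; x away from the robot across the channel, y along it to the left, z up. Two bright rails along y bound the channel, inner faces at x -42.5 and 42.5 mm; front (robot's side) rail 12 mm high above the plate, back rail 7 mm. Channel floor = plate top, z 12.
- jig_stop (a point): foot of the face of the dark end stop that closes the channel's left end, mid-channel on the floor (jig x 0, y 85, z 12 mm); the stop is 15 mm high. A full row of four cleats reaches from here to y = -75.
- jig_mouth (a point): the open right end of the channel, mid-channel on the floor (jig x 0, y -85, z 12 mm). Rails and clamp bar begin here; lead-ins flare outward from the rails to y = -113 and the bare plate goes on as a landing to y = -190.
- bar_edge (a point): middle of the lower front edge of the clamp bar: a light steel bar with a yellow line, over the far half of the channel (jig x 0 to 95, y -85 to 85 mm), 12 mm thick. The lever moves it straight up and down: underside 13 mm above the channel floor at load; at clamp 7.5 mm, or resting on the cleats' feet and pressing on them with up to 50 N.
- cam_shaft (a point): point on the axis of the 14 mm cam shaft that carries the lever, in the lever's plane (jig x 60, y 140, z 50 mm). The shaft runs along y above the bar, from y -108 to 154; its bearing blocks (x 48 to 74) reach z 62. A grey quadrant disc with the coloured marks, radius 46 about the shaft, stands at y 122 to 128.
- lever (a joint): angle of the jig's clamp lever, rad. 0 = clamp notch (red mark; leans 0.5 rad from upright towards the robot, bar down); 1.0 = load notch (green mark; leans 0.5 rad away from the robot, bar up). An over-centre spring snaps it into the nearer notch from either side of 0.5; the notches end its travel; clamped on cleats it rests at up to 0.05. It takes 2 to 4 N at the knob to move it.
- lever_knob (a point): centre of the black ball knob, 32 mm diameter, at the top of the lever. It swings in the jig's x-z plane at jig y 140 mm, on a radius of 125 mm about the cam shaft. A bare 11 mm rod joins it to the shaft; there is room on both its y sides to pinch it from above.
- done: The finished cleat: shape, origin and axes as the raw cleats, but its leg is bright ground metal with a yellow band round its top. 0.28 to 0.4 kg. At the start it stands in the jig's channel, anywhere along it, clamped under the bar, leg along the front rail.
- tray: The finished-parts tray: green steel, fixed, 140 (x) x 100 (y) x 22 mm high, open on top, walls 4 mm, right of the jig, beyond its open end. Origin under its centre.
- tray_in (a point): centre of the tray's inner floor, axes as the tray
- cleat0: A raw cleat (2 to 4 of these are present): rusty brown steel angle, 0.28 to 0.4 kg. Flat foot 80 (x) x 40 (y) x 8 mm; upright leg at its -x end, 8 thick, 40 wide, 60 mm high overall. Origin at the centre of the foot's underside; the leg's middle plane is at x -36 mm, the foot points to +x, z up. Starts standing on its foot right of the jig, leg roughly towards the robot.
- cleat1: A raw cleat (2 to 4 of these are present): rusty brown steel angle, 0.28 to 0.4 kg. Flat foot 80 (x) x 40 (y) x 8 mm; upright leg at its -x end, 8 thick, 40 wide, 60 mm high overall. Origin at the centre of the foot's underside; the leg's middle plane is at x -36 mm, the foot points to +x, z up. Starts standing on its foot right of the jig, leg roughly towards the robot.
- cleat2: A raw cleat (2 to 4 of these are present): rusty brown steel angle, 0.28 to 0.4 kg. Flat foot 80 (x) x 40 (y) x 8 mm; upright leg at its -x end, 8 thick, 40 wide, 60 mm high overall. Origin at the centre of the foot's underside; the leg's middle plane is at x -36 mm, the foot points to +x, z up. Starts standing on its foot right of the jig, leg roughly towards the robot.
- cleat3: A raw cleat (2 to 4 of these are present): rusty brown steel angle, 0.28 to 0.4 kg. Flat foot 80 (x) x 40 (y) x 8 mm; upright leg at its -x end, 8 thick, 40 wide, 60 mm high overall. Origin at the centre of the foot's underside; the leg's middle plane is at x -36 mm, the foot points to +x, z up. Starts standing on its foot right of the jig, leg roughly towards the robot.
- tape: a yellow tape measure, 70 x 65 x 34 mm; loose on the table, not part of the job
- magnet: a red triangular welding magnet, 90 mm, 16 mm thick, lying flat; loose on the table, not part of the job
- marker: a yellow paint marker with a black cap, 130 mm long, lying flat; loose on the table, not part of the job
There are look-alikes about, which are no part of the job. Leave any orange, pink or turquoise look-alike of the cleat2 alone.

How it is judged (in metres and radians):
On the way, in this order (a step that is already met when the one before it is completed fails the run):
1. the lever is in the load notch (value of joint lever between 0.86 and 1.15 rad), for 0.2 s.
2. the finished cleat stands in the green tray (x of done in the frame of tray_in between -0.045 and 0.045 m and y of done in the frame of tray_in between -0.04 and 0.04 m and z of done in the frame of tray_in between -0.004 and 0.006 m and angle between done's own z axis and vertical below 0.12 rad and linear speed of done below 0.02 m/s), for 0.2 s.
3. with the lever still in the load notch, every raw cleat is in the channel, its foot under the bar, in one closed-up row against the end stop (all of step 1 and (y of cleat0 in the frame of jig between 0.056 and 0.069 m or (y of cleat0 in the frame of jig between 0.016 and 0.029 m and (y of cleat1 in the frame of jig between 0.056 and 0.069 m or y of cleat2 in the frame of jig between 0.056 and 0.069 m or y of cleat3 in the frame of jig between 0.056 and 0.069 m)) or (y of cleat0 in the frame of jig between -0.024 and -0.011 m and (y of cleat1 in the frame of jig between 0.016 and 0.029 m or y of cleat2 in the frame of jig between 0.016 and 0.029 m or y of cleat3 in the frame of jig between 0.016 and 0.029 m)) or (y of cleat0 in the frame of jig between -0.064 and -0.051 m and (y of cleat1 in the frame of jig between -0.024 and -0.011 m or y of cleat2 in the frame of jig between -0.024 and -0.011 m or y of cleat3 in the frame of jig between -0.024 and -0.011 m))) and x of cleat0 in the frame of jig between -0.007 and 0.007 m and z of cleat0 in the frame of jig between 0.008 and 0.0155 m and angle between each of cleat0, cleat1, cleat2, cleat3's own z axis and vertical below 0.06 rad and linear speed of each of cleat0, cleat1, cleat2, cleat3 below 0.02 m/s and (y of cleat1 in the frame of jig between 0.056 and 0.069 m or (y of cleat1 in the frame of jig between 0.016 and 0.029 m and (y of cleat0 in the frame of jig between 0.056 and 0.069 m or y of cleat2 in the frame of jig between 0.056 and 0.069 m or y of cleat3 in the frame of jig between 0.056 and 0.069 m)) or (y of cleat1 in the frame of jig between -0.024 and -0.011 m and (y of cleat0 in the frame of jig between 0.016 and 0.029 m or y of cleat2 in the frame of jig between 0.016 and 0.029 m or y of cleat3 in the frame of jig between 0.016 and 0.029 m)) or (y of cleat1 in the frame of jig between -0.064 and -0.051 m and (y of cleat0 in the frame of jig between -0.024 and -0.011 m or y of cleat2 in the frame of jig between -0.024 and -0.011 m or y of cleat3 in the frame of jig between -0.024 and -0.011 m))) and x of cleat1 in the frame of jig between -0.007 and 0.007 m and z of cleat1 in the frame of jig between 0.008 and 0.0155 m and (y of cleat2 in the frame of jig between 0.056 and 0.069 m or (y of cleat2 in the frame of jig between 0.016 and 0.029 m and (y of cleat0 in the frame of jig between 0.056 and 0.069 m or y of cleat1 in the frame of jig between 0.056 and 0.069 m or y of cleat3 in the frame of jig between 0.056 and 0.069 m)) or (y of cleat2 in the frame of jig between -0.024 and -0.011 m and (y of cleat0 in the frame of jig between 0.016 and 0.029 m or y of cleat1 in the frame of jig between 0.016 and 0.029 m or y of cleat3 in the frame of jig between 0.016 and 0.029 m)) or (y of cleat2 in the frame of jig between -0.064 and -0.051 m and (y of cleat0 in the frame of jig between -0.024 and -0.011 m or y of cleat1 in the frame of jig between -0.024 and -0.011 m or y of cleat3 in the frame of jig between -0.024 and -0.011 m))) and x of cleat2 in the frame of jig between -0.007 and 0.007 m and z of cleat2 in the frame of jig between 0.008 and 0.0155 m and (y of cleat3 in the frame of jig between 0.056 and 0.069 m or (y of cleat3 in the frame of jig between 0.016 and 0.029 m and (y of cleat0 in the frame of jig between 0.056 and 0.069 m or y of cleat1 in the frame of jig between 0.056 and 0.069 m or y of cleat2 in the frame of jig between 0.056 and 0.069 m)) or (y of cleat3 in the frame of jig between -0.024 and -0.011 m and (y of cleat0 in the frame of jig between 0.016 and 0.029 m or y of cleat1 in the frame of jig between 0.016 and 0.029 m or y of cleat2 in the frame of jig between 0.016 and 0.029 m)) or (y of cleat3 in the frame of jig between -0.064 and -0.051 m and (y of cleat0 in the frame of jig between -0.024 and -0.011 m or y of cleat1 in the frame of jig between -0.024 and -0.011 m or y of cleat2 in the frame of jig between -0.024 and -0.011 m))) and x of cleat3 in the frame of jig between -0.007 and 0.007 m and z of cleat3 in the frame of jig between 0.008 and 0.0155 m), for 0.2 s.
At the end, for the whole second after the job is handed in: Every raw cleat flat on the channel floor, foot under the bar, in one closed-up row from the end stop (each within 9 mm of its gapless place); the finished cleat standing on its foot in the green tray; all at rest; the lever in the clamp notch (within 0.12 rad) (all of step 2 and (y of cleat0 in the frame of jig between 0.056 and 0.069 m or (y of cleat0 in the frame of jig between 0.016 and 0.029 m and (y of cleat1 in the frame of jig between 0.056 and 0.069 m or y of cleat2 in the frame of jig between 0.056 and 0.069 m or y of cleat3 in the frame of jig between 0.056 and 0.069 m)) or (y of cleat0 in the frame of jig between -0.024 and -0.011 m and (y of cleat1 in the frame of jig between 0.016 and 0.029 m or y of cleat2 in the frame of jig between 0.016 and 0.029 m or y of cleat3 in the frame of jig between 0.016 and 0.029 m)) or (y of cleat0 in the frame of jig between -0.064 and -0.051 m and (y of cleat1 in the frame of jig between -0.024 and -0.011 m or y of cleat2 in the frame of jig between -0.024 and -0.011 m or y of cleat3 in the frame of jig between -0.024 and -0.011 m))) and x of cleat0 in the frame of jig between -0.007 and 0.007 m and z of cleat0 in the frame of jig between 0.008 and 0.0155 m and angle between each of cleat0, cleat1, cleat2, cleat3's own z axis and vertical below 0.06 rad and linear speed of each of cleat0, cleat1, cleat2, cleat3 below 0.02 m/s and (y of cleat1 in the frame of jig between 0.056 and 0.069 m or (y of cleat1 in the frame of jig between 0.016 and 0.029 m and (y of cleat0 in the frame of jig between 0.056 and 0.069 m or y of cleat2 in the frame of jig between 0.056 and 0.069 m or y of cleat3 in the frame of jig between 0.056 and 0.069 m)) or (y of cleat1 in the frame of jig between -0.024 and -0.011 m and (y of cleat0 in the frame of jig between 0.016 and 0.029 m or y of cleat2 in the frame of jig between 0.016 and 0.029 m or y of cleat3 in the frame of jig between 0.016 and 0.029 m)) or (y of cleat1 in the frame of jig between -0.064 and -0.051 m and (y of cleat0 in the frame of jig between -0.024 and -0.011 m or y of cleat2 in the frame of jig between -0.024 and -0.011 m or y of cleat3 in the frame of jig between -0.024 and -0.011 m))) and x of cleat1 in the frame of jig between -0.007 and 0.007 m and z of cleat1 in the frame of jig between 0.008 and 0.0155 m and (y of cleat2 in the frame of jig between 0.056 and 0.069 m or (y of cleat2 in the frame of jig between 0.016 and 0.029 m and (y of cleat0 in the frame of jig between 0.056 and 0.069 m or y of cleat1 in the frame of jig between 0.056 and 0.069 m or y of cleat3 in the frame of jig between 0.056 and 0.069 m)) or (y of cleat2 in the frame of jig between -0.024 and -0.011 m and (y of cleat0 in the frame of jig between 0.016 and 0.029 m or y of cleat1 in the frame of jig between 0.016 and 0.029 m or y of cleat3 in the frame of jig between 0.016 and 0.029 m)) or (y of cleat2 in the frame of jig between -0.064 and -0.051 m and (y of cleat0 in the frame of jig between -0.024 and -0.011 m or y of cleat1 in the frame of jig between -0.024 and -0.011 m or y of cleat3 in the frame of jig between -0.024 and -0.011 m))) and x of cleat2 in the frame of jig between -0.007 and 0.007 m and z of cleat2 in the frame of jig between 0.008 and 0.0155 m and (y of cleat3 in the frame of jig between 0.056 and 0.069 m or (y of cleat3 in the frame of jig between 0.016 and 0.029 m and (y of cleat0 in the frame of jig between 0.056 and 0.069 m or y of cleat1 in the frame of jig between 0.056 and 0.069 m or y of cleat2 in the frame of jig between 0.056 and 0.069 m)) or (y of cleat3 in the frame of jig between -0.024 and -0.011 m and (y of cleat0 in the frame of jig between 0.016 and 0.029 m or y of cleat1 in the frame of jig between 0.016 and 0.029 m or y of cleat2 in the frame of jig between 0.016 and 0.029 m)) or (y of cleat3 in the frame of jig between -0.064 and -0.051 m and (y of cleat0 in the frame of jig between -0.024 and -0.011 m or y of cleat1 in the frame of jig between -0.024 and -0.011 m or y of cleat2 in the frame of jig between -0.024 and -0.011 m))) and x of cleat3 in the frame of jig between -0.007 and 0.007 m and z of cleat3 in the frame of jig between 0.008 and 0.0155 m and value of joint lever between -0.12 and 0.12 rad and velocity of joint lever between -0.1 and 0.1 rad/s); the robot touches nothing.
It fails at once if the tape measure, the welding magnet or the paint marker is knocked more than 40 mm from its place (distance of any of tape, magnet, marker from where it was at the start of the episode above 0.04 m).
Of cleat0, cleat1, cleat2, cleat3 only 2 to 4 are there at a start; the rules pass over those that are not, and their reading is None.
At some moment in a run one of cleat0, cleat1, cleat2, cleat3 may be knocked a few centimetres aside while the robot is not near it.
Once in a run the grip may slacken for a moment while it holds something.
It also fails if it takes over 210 s, if anything falls off the work surface, if the arm or the gripper's body presses on something with over 40 N, if the wrist force passes 120 N, or if a joint passes its speed limit or range.

## Working session

There is one attempt and no reset: what is moved stays moved. The work goes in short steps, Python scripts to look and compute and a tool call to move; the robot and the scene stay as the last step left them, time stands still between calls to the robot, and variables do not carry over. Pictures are saved under pics/ and viewed, at most 14 in all, crops included, and the job is handed in when it is done.

Besides the shell and the picture viewer there is one more tool, called in YAML: its name, and indented under it one key for each argument. send_rows: Moves the arm, as the interface text tells. Its arguments: {"type":"object","properties":{"series":{"type":"array"}},"required":["series"]}

```bash
mkdir -p pics
cat > h.py <<'E'
import numpy as np, cv2
from cell import sensors, get_image, ctrl
def grab(n):
    d=get_image(n); h=d["img"].shape[0]; d["f"]=h/2/np.tan(np.radians(d["vfov"])/2)
    return d
def pts(d):
    "world coordinates per pixel from depth"
    h,w=d["depth"].shape; u,v=np.meshgrid(np.arange(w),np.arange(h)); z=d["depth"].astype(float)
    p=np.stack([(u-d["cx"])/d["f"]*z,(v-d["cy"])/d["f"]*z,z,np.ones_like(z)],-1)
    return (p@np.linalg.inv(d["world_to_cam"]).T)[...,:3]
def ray(d,u,v,z):
    T=np.linalg.inv(d["world_to_cam"]); r=T[:3,:3]@np.array([(u-d["cx"])/d["f"],(v-d["cy"])/d["f"],1]); c=T[:3,3]
    return c+r*(z-c[2])/r[2]
def save(d,n,box=None,s=1):
    i=d["img"][...,::-1]
    if box: i=i[box[1]:box[3],box[0]:box[2]]
    cv2.imwrite("pics/"+n,cv2.resize(i,None,fx=s,fy=s,interpolation=cv2.INTER_CUBIC))
E
python3 - <<'E'
from h import *
a=grab("top");b=grab("side")
import pickle;pickle.dump((a,b),open("s.pkl","wb"))
save(a,"top.png",s=1.5);save(b,"side.png",s=1.5)
for d in(a,b): print(d["vfov"],d["cx"],d["cy"],np.linalg.inv(d["world_to_cam"]).round(3).tolist())
print(sensors.read_state())
E
```

```text
47.01818133431573 261.4501872708391 191.20845188717223 [[-0.001, -0.999, 0.044, 446.407], [-1.0, 0.002, 0.005, -40.137], [-0.005, -0.044, -0.999, 1451.407], [0.0, 0.0, 0.0, 1.0]]
46.0176584351976 254.34641366238242 191.19709966341443 [[-0.759, -0.51, 0.405, -41.89], [-0.651, 0.585, -0.484, 633.978], [0.01, -0.631, -0.776, 1186.843], [0.0, 0.0, 0.0, 1.0]]
{'clock': 0.1, 'qpos': array([ 1.12121157,  0.62926243,  0.03846229,  1.51826938, -0.02703465,
        0.99632658, -0.01997808]), 'qd': array([ 3.78160350e-04, -4.05362078e-04,  1.37823709e-03, -4.39465390e-03,
       -7.27305093e-04, -1.27119260e-05, -1.22093440e-03]), 'tau': array([ 3.19379171e-03, -5.64534330e+01,  1.23041287e+00, -1.93972349e+01,
        1.12482818e-02,  5.45815434e-03,  2.34238416e-05]), 'eef_pos': array([ 243.20632322, -602.20163369,  247.47520669]), 'tool_rot': array([-3.13984504e+00, -3.50725394e-07,  3.83773612e-01]), 'force': array([-0.11612589,  1.86455449, -0.07768821]), 'torque': array([-0.01645832, -0.04631904, -0.02170227]), 'gripper_force': 0.0, 'width': 85.23387435598355}
```

View pics/top.png

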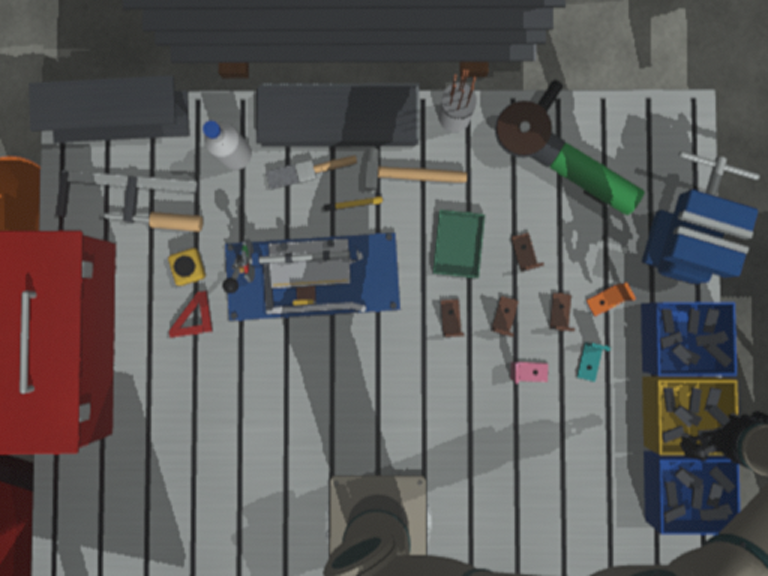

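View pics/side.png

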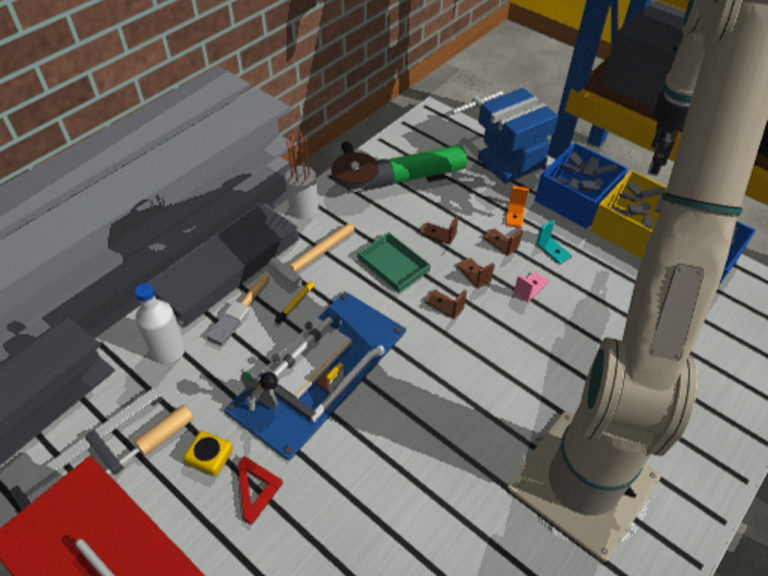

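Top picture (1.5x pixels): the raw rusty cleats are at (451,316), (505,314), (561,310) and (525,250). The finished cleat is in the channel at about (303,301). The lever knob is at (231,286) and the tray at (459,243). The look-alikes to leave are orange (611,298), pink (531,372) and turquoise (592,362). The brown grinder disc at (523,128) isn't a cleat either. I choose the brown angles for the raw cleats and the yellow-banded one for the finished cleat.

```bash
cat >> h.py <<'E'
def mask(d,lo,hi):
    return cv2.inRange(cv2.cvtColor(d["img"],cv2.COLOR_RGB2HSV),np.array(lo),np.array(hi))
def blobs(m,amin=40):
    n,l,s,c=cv2.connectedComponentsWithStats(m)
    return [(l==i) for i in range(1,n) if s[i,4]>=amin]
def rect(xy):
    (c,s,a)=cv2.minAreaRect(np.float32(xy)); return np.round(c,1),np.round(s,1),round(a,1)
E
python3 - <<'E'
from h import *
import pickle;a,b=pickle.load(open("s.pkl","rb"))
P=pts(a)
print("floor z",np.median(P[250:300,100:130,2]), P[250:280,200:215,2].std())
hsv=cv2.cvtColor(a["img"],cv2.COLOR_RGB2HSV)
for n,(u,v) in dict(cl=(301,211),cl2=(336,209),plate=(160,200),tray=(306,162),knob=(154,190),yel=(202,201)).items(): print(n,hsv[v,u],P[v,u].round(1))
# plate
for m in blobs(mask(a,(105,120,40),(125,255,255)),200):
    q=P[m]; r=rect(q[:,:2]); print("blue",m.sum(),r,np.median(q[:,2]).round(1), q[:,2].min().round())
for m in blobs(mask(a,(60,50,30),(85,255,255)),200):
    q=P[m]; print("green",m.sum(),rect(q[:,:2]),np.percentile(q[:,2],[5,50,95]).round(1))
for m in blobs(mask(a,(0,70,20),(14,190,140)),60):
    q=P[m]; v,u=np.nonzero(m)
    if not(-650<q[:,1].mean()<0 and 250<q[:,0].mean()<700): continue
    top=q[q[:,2]>45]; ft=q[(q[:,2]>3)&(q[:,2]<16)]
    print("cleat",u.mean().round(),v.mean().round(),m.sum(),"all",q.mean(0).round(1),"leg",len(top),top.mean(0).round(1),"foot",len(ft),ft.mean(0).round(1), rect(ft[:,:2]))
save(a,"crop.png",(150,150,410,260),3)
E
```

```text
floor z 0.06390869390554599 68.4152472354423
cl [10 66 70] [ 445.3 -162.2   10.4]
cl2 [ 8 84 88] [ 451.6 -276.9    6.6]
plate [109 143 112] [481.9 298.5   9.6]
tray [76 95 97] [ 606.5 -180.3    2. ]
knob [90 11 48] [506.8 277.2 175.2]
yel [ 23 164 166] [477.  152.3  71.7]
blue 2151 (array([ 502.9, -412.2]), array([186.8, 729. ]), 23.0) 163.2 0.0
blue 1601 (array([548.8,  31.9]), array([182.2, 174.3]), 79.3) 12.1 2.0
blue 736 (array([456.6, 154.4]), array([348.9, 173.4]), 60.6) 11.9 3.0
blue 1707 (array([ 402.9, -388.7]), array([697.6, 152.4]), 89.7) 13.3 -6.0
blue 1609 (array([ 200.9, -375.9]), array([811.9, 190.4]), 66.4) 33.4 -5.0
green 1317 (array([ 657.6, -281.6]), array([194.1, 611.4]), 23.6) [38.9 62.4 70.8]
green 1318 (array([ 548.8, -153.2]), array([129.3, 276.3]), 67.3) [-1.1  4.8 22.9]
cleat 350.0 167.0 147 all [ 586.6 -320.1   22.8] leg 16 [ 545.5 -311.2  146.7] foot 120 [ 591.  -321.1    8. ] (array([ 590.2, -320.6]), array([70.5, 34.8]), 15.4)
cleat 413.0 194.0 94 all [ 499.9 -518.2   41.8] leg 24 [ 495.  -507.5  112.3] foot 21 [ 502.7 -517.7    8.9] (array([ 508.2, -514. ]), array([53.1, 36.6]), 75.6)
cleat 374.0 207.0 189 all [ 457.9 -396.3   28.2] leg 20 [ 423.8 -357.   199.5] foot 156 [ 461.9 -400.6    8.4] (array([ 459.4, -399. ]), array([35.6, 69.8]), 84.8)
cleat 337.0 210.0 226 all [ 449.  -276.6   26.6] leg 26 [ 416.4 -247.5  167.4] foot 190 [ 453.2 -280.3    8.7] (array([ 450.2, -279.5]), array([36.7, 70.3]), 76.7)
cleat 302.0 210.0 110 all [ 449.3 -165.    16.2] leg 16 [ 409.3 -160.2   58.1] foot 90 [ 457.5 -166.1    8.5] (array([ 451. , -170.1]), array([76. , 32.5]), 27.6)
```

View pics/crop.png

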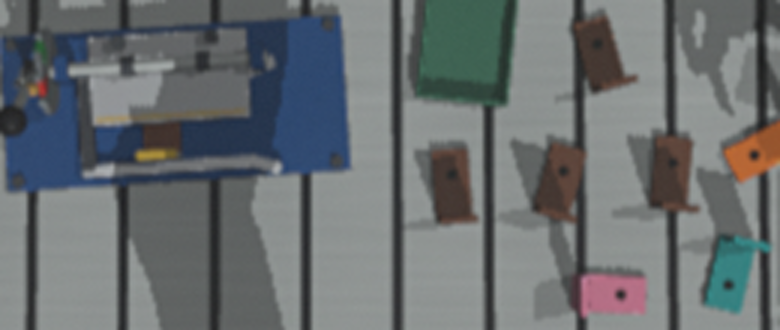

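The crop confirms it. Four brown cleats stand on their feet with the legs toward the robot. The finished cleat, with its yellow band, is in the channel against the front rail, and the lever is at the red mark. Next I move over the cleats and the jig to measure with the wrist camera.

send_rows:
  series:
    - [85, [0.32, 0.66, 0.1], [0, 0, 0.9]]
    - [85, [0.32, 0.66, 0.1], [0, 0, 0.9]]
    - [85, [0.32, 0.66, 0.1], [0, 0, 0.9]]
    - [85, [0.32, 0.66, 0.1], [0, 0, 0.9]]
    - [85, [0.32, 0.66, 0.1], [0, 0, 0.9]]
    - [85, [0.32, 0.66, 0.1], [0, 0, 0.9]]
    - [85, [0.32, 0.66, 0.1], [0, 0, 0.9]]
    - [85, [0.32, 0.66, 0.1], [0, 0, 0.9]]

```text
clock: 1.1
eef_pos: [397.3, -284.5, 296.3]
tool_rot: [-3.141, -0.0, 1.015]
force: [0.7, 0.2, -0.5]
width: 85.1
gripper_force: 0.0
```

send_rows:
  series:
    - [40, [0.32, 0.66, 0.1], [0, 0, 0.9]]
    - [0, [0.32, 0.66, 0.1], [0, 0, 0.9]]
    - [0, [0.32, 0.66, 0.1], [0, 0, 0.9]]
    - [0, [0.32, 0.66, 0.1], [0, 0, 0.9]]
    - [0, [0.32, 0.66, 0.1], [0, 0, 0.9]]
    - [0, [0.32, 0.66, 0.1], [0, 0, 0.9]]
    - [0, [0.32, 0.66, 0.1], [0, 0, 0.9]]
    - [0, [0.32, 0.66, 0.1], [0, 0, 0.9]]

```text
clock: 2.1
eef_pos: [550.9, 32.0, 344.2]
tool_rot: [-3.141, 0.0, 1.643]
force: [-0.2, -0.4, 0.0]
width: 0.3
gripper_force: 0.0
```

Run:
```python
from h import *
import pickle
w=grab("wrist");pickle.dump(w,open("w.pkl","wb"));save(w,"w1.png",s=1.4)
s=sensors.read_state();print(s["clock"],s["eef_pos"].round(1),s["tool_rot"].round(3),s["qpos"].round(2))
print(np.linalg.inv(w["world_to_cam"]).round(3).tolist(),w["f"])
```

```text
2.15 [553.3  39.6 345.2] [ 3.137 -0.006  1.653] [ 0.17  0.42 -0.43  1.65  0.18  1.11 -0.22]
[[0.998, 0.067, 0.022, 545.215], [0.07, -0.943, -0.326, 116.708], [-0.001, 0.326, -0.945, 471.133], [0.0, 0.0, 0.0, 1.0]] 340.84167728147287
```

View pics/w1.png

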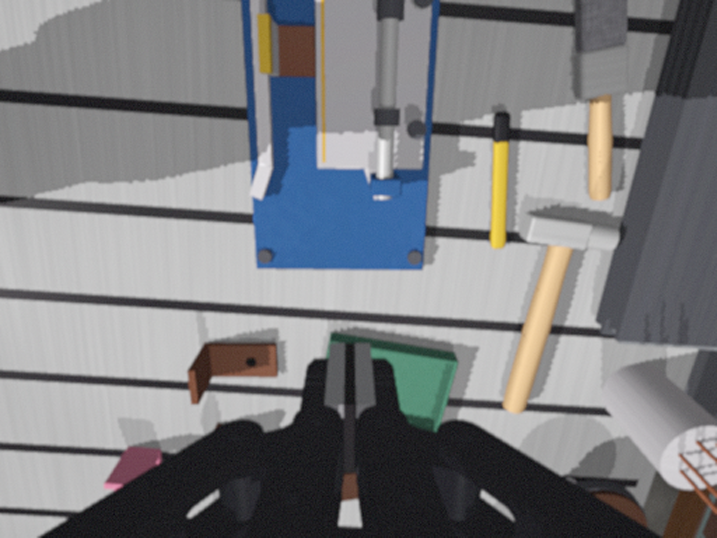

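The wrist view (1.4x) shows the jig's right-end plate corners at (258,267) and (423,267), the finished cleat at (290,45), the tray corners at (330,335) and (457,352), and the nearest raw cleat at (235,365).

Run:
```python
from h import *
import pickle
w=pickle.load(open("w.pkl","rb"));a,b=pickle.load(open("s.pkl","rb"))
def R(u,v,z,s=1.4):return ray(w,u/s,v/s,z)[:2].round(1)
print("corners w",R(257,268,12),R(424,268,12))
print("edge pts left",R(246,50,12),R(250,200,12),"right",R(437,20,12),R(427,200,12))
print("band",R(265,15,72),R(265,72,72),"leg left/right",R(258,44,72),R(272,44,72))
print("bar edge",R(322,10,37),R(322,165,37), R(317,165,25))
print("tray",R(330,335,22),R(457,352,22))
# whole plate from top image: hull of blue mask cast on z=12
m=mask(a,(100,110,40),(125,255,255)); m[:,:145]=0;m[:,275:]=0;m[:145]=0;m[220:]=0
m=cv2.morphologyEx(m,cv2.MORPH_OPEN,np.ones((2,2)))
v,u=np.nonzero(m); X=np.array([ray(a,i,j,12)[:2] for i,j in zip(u,v)]); print("plate top",rect(X), cv2.boxPoints(cv2.minAreaRect(np.float32(X))).round(1).tolist())
v,u=np.nonzero(mask(a,(60,50,30),(85,255,255))*(np.add.outer(np.zeros(384),abs(np.arange(512)-306))<25)*(abs(np.arange(384)-162)<40)[:,None].astype(np.uint8)>0)
X=np.array([ray(a,i,j,18)[:2] for i,j in zip(u,v)]);print("tray",rect(X))
v,u=np.nonzero(mask(a,(0,0,0),(180,255,45))[180:200,145:162]); print("knob px",u.mean()+145,v.mean()+180,len(u),ray(a,u.mean()+145,v.mean()+180,160))
```

```text
corners w [462.1 -47.6] [631.6 -35.6]
edge pts left [451.  154.8] [454.8  21.8] right [615.4 190.1] [626.1  33.9]
band [477.5 174.8] [478.  135.2] leg left/right [472.4 154.6] [483.  155.4]
bar edge [517.6 186.8] [524.   63.2] [518.8  61.4]
tray [ 540.7 -112.9] [ 676.1 -123.3]
plate top (array([531.2, 138.9]), array([170.1, 369.6]), 3.7) [[434.3999938964844, 317.8999938964844], [458.20001220703125, -51.0], [627.9000244140625, -40.0], [604.2000122070312, 328.79998779296875]]
tray (array([ 604.1, -176.6]), array([100. , 143.5]), 83.9)
knob px 152.825 188.775 40 [511.14082402 284.47726998 160.        ]
```

send_rows:
  series:
    - [0, [-0.3, 0.83, 0], [0, 0, 0]]
    - [0, [-0.3, 0.83, 0], [0, 0, 0]]
    - [0, [-0.3, 0.83, 0], [0, 0, 0]]
    - [0, [-0.3, 0.83, 0], [0, 0, 0]]
    - [0, [-0.3, 0.83, 0], [0, 0, 0]]
    - [0, [0, 0, -0.5], [0, 0, 0]]
    - [0, [0, 0, -0.5], [0, 0, 0]]
    - [0, [0, 0, 0], [0, 0, 0]]

```text
clock: 3.15
eef_pos: [459.3, 278.6, 282.3]
tool_rot: [-3.137, 0.003, 1.641]
force: [-0.2, -0.5, -0.1]
width: -0.4
gripper_force: 0.0
```

Run:
```python
from h import *
w=grab("wrist");save(w,"w2.png",s=1.4)
import pickle;pickle.dump(w,open("w.pkl","wb"))
s=sensors.read_state();print(s["clock"],s["eef_pos"].round(1),s["tool_rot"].round(3))
```

```text
3.2 [460.2 279.4 283.8] [-3.14e+00  1.00e-03  1.64e+00]
```

View pics/w2.png

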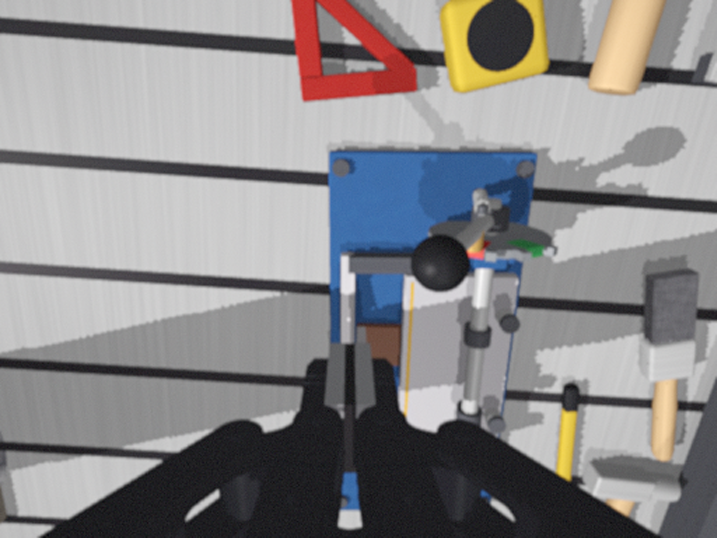

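It shows the jig's left-end corners at (331,151) and (536,153), the knob at (440,263), and the tape and magnet well to the left.

Run:
```python
from h import *
import pickle
w=pickle.load(open("w.pkl","rb"))
def R(u,v,z,s=1.4):return ray(w,u/s,v/s,z)[:2]
c1,c2=R(330,151,12),R(537,153,12);d=c2-c1;print(c1,c2,np.linalg.norm(d),np.arctan2(d[1],d[0]))
t=0.067;ex=np.array([np.cos(t),np.sin(t)]);ey=np.array([-ex[1],ex[0]])
print("origin",c1+65*ex-185*ey,c2-105*ex-185*ey,"knob",R(440,263,160))
```

```text
[439.11922508 325.26553708] [606.67964529 335.21756477] 167.85570372970653 0.05932397456892513
origin [516.3591157  145.03235674] [514.30095819 143.60290413] knob [508.41174482 283.78458135]
```

send_rows:
  series:
    - [0, [0, 0.08, -0.5], [0, 0, 0]]
    - [0, [0, 0, -0.5], [0, 0, 0]]
    - [0, [0, 0, -0.5], [0, 0, 0]]
    - [0, [0, 0, -0.5], [0, 0, 0]]
    - [0, [0, 0, 0], [0, 0, 0]]
    - [0, [0.2, 0, 0], [0, 0, 0]]
    - [0, [0.2, 0.02, 0], [0, 0, 0]]
    - [0, [0.2, 0.02, 0], [0, 0, 0]]

```text
clock: 4.2
eef_pos: [496.8, 287.8, 165.9]
tool_rot: [-3.141, -0.001, 1.64]
force: [-4.1, 0.6, 3.4]
width: 0.0
gripper_force: 2.2
```

send_rows:
  series:
    - [0, [0.2, 0.01, 0], [0, 0, 0]]
    - [0, [0.2, 0.01, 0], [0, 0, 0]]
    - [0, [0.2, 0.01, 0], [0, 0, 0]]
    - [0, [0.2, 0.01, 0], [0, 0, 0]]
    - [0, [0.2, 0.01, 0], [0, 0, 0]]
    - [0, [0.2, 0.01, 0], [0, 0, 0]]
    - [0, [0.2, 0.01, 0], [0, 0, 0]]
    - [0, [0, 0, 0], [0, 0, 0]]

```text
clock: 5.2
eef_pos: [581.8, 291.0, 164.1]
tool_rot: [3.141, -0.0, 1.639]
force: [-0.3, -0.0, 0.4]
width: 0.2
gripper_force: 0.0
```

send_rows:
  series:
    - [0, [0, 0, 0.8], [0, 0, 0]]
    - [0, [0, 0, 0.8], [0, 0, 0]]
    - [20, [-0.35, -0.45, 0.4], [0, 0, 0]]
    - [40, [-0.35, -0.45, 0], [0, 0, 0]]
    - [40, [-0.35, -0.45, 0], [0, 0, 0]]
    - [40, [-0.35, -0.45, 0], [0, 0, 0]]
    - [40, [-0.35, -0.45, 0], [0, 0, 0]]
    - [40, [0, 0, 0], [0, 0, 0]]

```text
clock: 6.2
eef_pos: [473.9, 154.0, 284.4]
tool_rot: [-3.14, 0.002, 1.638]
force: [0.3, 1.4, 1.0]
width: 40.0
gripper_force: 0.0
```

Run:
```python
from h import *
w=grab("wrist");b=grab("side")
A=w["img"][...,::-1];B=cv2.resize(b["img"][200:320,140:300,::-1],None,fx=2,fy=2)
B=cv2.copyMakeBorder(B,0,384-240,0,0,cv2.BORDER_CONSTANT);B=B[:, :288]
cv2.imwrite("pics/m3.png",np.hstack([A,B]))
import pickle;pickle.dump(w,open("w.pkl","wb"))
s=sensors.read_state();print(s["clock"],s["eef_pos"].round(1),s["tool_rot"].round(3),s["width"])
```

```text
6.3 [475.8 156.6 284.7] [ 3.141 -0.     1.64 ] 40.14850932890349
```

View pics/m3.png

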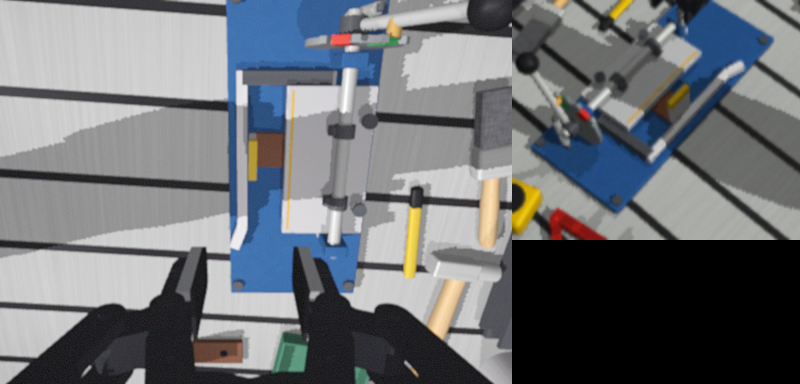

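The lever now leans to the green mark. The yellow band of the finished cleat is at pixels (252,140) to (252,181).

Run:
```python
from h import *
import pickle
w=pickle.load(open("w.pkl","rb"))
m=mask(w,(20,120,60),(32,255,255));m[:,:240]=0;m[:,265:]=0;m[:130]=0;m[190:]=0
v,u=np.nonzero(m);print(u.min(),u.max(),v.min(),v.max())
X=np.array([ray(w,i,j,72)[:2] for i,j in zip(u,v)]);print(rect(X),X.mean(0))
print(ray(w,237.5,292,12),ray(w,355,292,12))
```

```text
249 257 140 179
(array([477.2, 155.9]), array([ 8.1, 40.8]), 3.8) [476.58429422 157.02162257]
[470.32590299 -46.90150491  12.        ] [632.15248377 -35.98636903  12.        ]
```

send_rows:
  series:
    - [40, [0.02, 0, -0.8], [0, 0, 0]]
    - [40, [0, 0, -0.8], [0, 0, 0]]
    - [40, [0, 0, -0.8], [0, 0, 0]]
    - [40, [0, 0, -0.8], [0, 0, 0]]
    - [40, [0, 0, -0.55], [0, 0, 0]]
    - [40, [0, 0, 0], [0, 0, 0]]
    - [0, [0, 0, 0], [0, 0, 0]]
    - [0, [0, 0, 0], [0, 0, 0]]

```text
clock: 7.3
eef_pos: [477.7, 156.9, 60.8]
tool_rot: [3.139, -0.001, 1.64]
force: [0.3, 1.3, -2.6]
width: 7.1
gripper_force: 58.5
```

send_rows:
  series:
    - [0, [0, 0, 0], [0, 0, 0]]
    - [0, [0, 0, 0], [0, 0, 0]]

```text
clock: 7.55
eef_pos: [477.7, 156.9, 60.8]
tool_rot: [3.139, -0.001, 1.64]
force: [-1.0, 0.3, 6.9]
width: 7.2
gripper_force: 60.0
```

send_rows:
  series:
    - [0, [0.01, -0.15, 0.02], [0, 0, 0]]
    - [0, [0.025, -0.4, 0], [0, 0, 0]]
    - [0, [0.025, -0.4, 0], [0, 0, 0]]
    - [0, [0.025, -0.4, 0], [0, 0, 0]]
    - [0, [0.025, -0.4, 0], [0, 0, 0]]
    - [0, [0.025, -0.4, 0], [0, 0, 0]]
    - [0, [0.025, -0.4, 0], [0, 0, 0]]
    - [0, [0.025, -0.4, 0], [0, 0, 0]]

```text
clock: 8.55
eef_pos: [488.2, -21.5, 60.9]
tool_rot: [3.14, -0.001, 1.641]
force: [0.5, 1.2, -1.6]
width: 6.8
gripper_force: 58.5
```

send_rows:
  series:
    - [0, [0.025, -0.3, 0], [0, 0, 0]]
    - [0, [0, 0, 0.3], [0, 0, 0]]
    - [0, [0, 0, 0.5], [0, 0, 0]]
    - [0, [0, 0, 0.5], [0, 0, 0]]
    - [0, [0, 0, 0], [0, 0, 0]]

```text
clock: 9.18
eef_pos: [490.4, -39.7, 140.0]
tool_rot: [3.138, 0.001, 1.639]
force: [0.2, 0.7, -3.9]
width: 7.2
gripper_force: 58.8
```

Run:
```python
from h import *
w=grab("wrist");b=grab("side");t=grab("top")
import pickle;pickle.dump((t,b),open("s.pkl","wb"))
A=w["img"][...,::-1];B=cv2.resize(b["img"][120:240,180:340,::-1],None,fx=1.8,fy=1.8)
C=t["img"][120:288,230:518,::-1][:384-216];C=cv2.copyMakeBorder(C,0,168-C.shape[0],0,288-C.shape[1],cv2.BORDER_CONSTANT)
cv2.imwrite("pics/m4.png",np.hstack([A,np.vstack([B,C])]))
s=sensors.read_state();print(s["clock"],s["eef_pos"].round(1),s["tool_rot"].round(3),s["width"],s["force"].round(1))
# tray
m=mask(t,(60,50,30),(85,255,255));
for q in blobs(m,300):
    v,u=np.nonzero(q)
    X=np.array([ray(t,i,j,20)[:2] for i,j in zip(u,v)]);print(u.mean(),v.mean(),rect(X))
```

```text
9.325 [488.3 -39.5 137.5] [-3.139  0.     1.64 ] 6.919987310174033 [-0.9 -0.2 -3.1]
397.9335877862595 119.35954198473283 (array([ 743.7, -479.6]), array([206.6,  72.1]), 57.4)
305.391502276176 162.05311077389985 (array([ 603.9, -176.4]), array([ 99.9, 143.3]), 83.9)
```

View pics/m4.png

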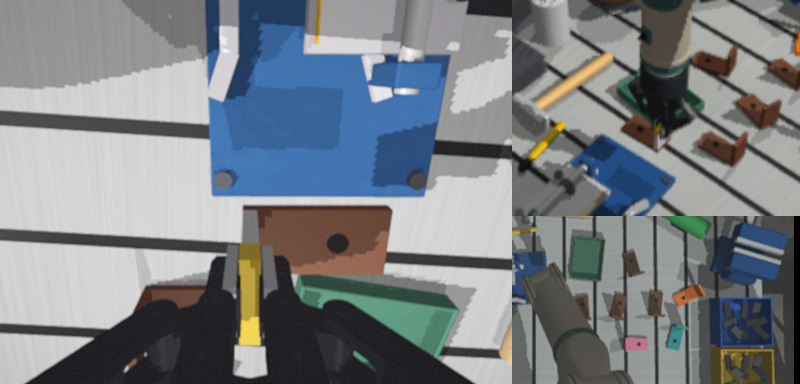

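send_rows:
  series:
    - [0, [0.27, -0.43, 0], [0, 0, -0.36]]
    - [0, [0.27, -0.43, 0], [0, 0, -0.36]]
    - [0, [0.27, -0.43, 0], [0, 0, -0.36]]
    - [0, [0.27, -0.43, 0], [0, 0, -0.36]]
    - [0, [0.27, -0.43, 0], [0, 0, -0.36]]
    - [0, [0, 0, -0.6], [0, 0, 0]]
    - [0, [0, 0, -0.6], [0, 0, 0]]
    - [0, [0, 0, 0], [0, 0, 0]]

```text
clock: 10.32
eef_pos: [566.7, -167.1, 62.4]
tool_rot: [-3.132, -0.001, 1.484]
force: [-0.7, -0.6, -4.2]
width: 6.8
gripper_force: 59.2
```

Run:
```python
from h import *
w=grab("wrist")
save(w,"w5.png")
s=sensors.read_state();print(s["clock"],s["eef_pos"].round(1),s["tool_rot"].round(3),s["width"],s["force"].round(1))
```

```text
10.375 [ 568.6 -167.2   64.5] [-3.137e+00 -1.000e-03  1.484e+00] 7.338947879260511 [ 0.4  0.  -2.3]
```

View pics/w5.png

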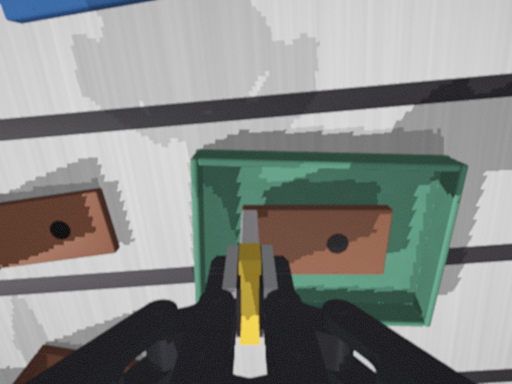

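The cleat's foot hangs centred inside the tray walls, spanning (250–390, 205–275) within the tray's (195–460, 155–325). I lower it until it touches.

send_rows:
  series:
    - [0, [0, 0, -0.1], [0, 0, 0]]
    - [0, [0, 0, -0.05], [0, 0, 0]]
    - [0, [0, 0, 0], [0, 0, 0]]

```text
clock: 10.75
eef_pos: [570.7, -167.8, 58.0]
tool_rot: [3.141, 0.0, 1.483]
force: [0.1, -0.5, -3.5]
width: 7.0
gripper_force: 59.3
```

send_rows:
  series:
    - [0, [0, 0, -0.03], [0, 0, 0]]
    - [0, [0, 0, 0], [0, 0, 0]]

```text
clock: 11.0
eef_pos: [570.4, -167.8, 55.8]
tool_rot: [3.141, 0.0, 1.483]
force: [-0.1, 0.3, -3.8]
width: 7.2
gripper_force: 59.3
```

send_rows:
  series:
    - [0, [0, 0, -0.05], [0, 0, 0]]
    - [0, [0, 0, 0], [0, 0, 0]]

```text
clock: 11.25
eef_pos: [570.7, -167.8, 52.9]
tool_rot: [3.141, 0.0, 1.483]
force: [-0.2, -0.5, -1.3]
width: 7.2
gripper_force: 59.6
```

send_rows:
  series:
    - [0, [0, 0, -0.03], [0, 0, 0]]
    - [0, [0, 0, 0], [0, 0, 0]]

```text
clock: 11.5
eef_pos: [570.7, -167.8, 52.8]
tool_rot: [3.141, 0.001, 1.483]
force: [-4.3, 0.4, 13.2]
width: 7.0
gripper_force: 61.8
```

send_rows:
  series:
    - [30, [0, 0, 0], [0, 0, 0]]
    - [30, [0, 0, 0], [0, 0, 0]]
    - [30, [0, 0, 0.4], [0, 0, 0]]
    - [40, [0, 0, 0.9], [0, 0, 0]]
    - [40, [0, 0.2, 0.9], [0, 0, 0]]
    - [40, [-0.5, 0.6, 0.9], [0, 0, 0]]
    - [40, [-0.5, 0.6, 0.9], [0, 0, 0]]
    - [40, [0, 0, 0], [0, 0, 0]]

```text
clock: 12.5
eef_pos: [518.8, -89.9, 281.1]
tool_rot: [3.135, 0.0, 1.488]
force: [1.2, 0.4, -1.7]
width: 40.0
gripper_force: 0.0
```

```bash
cat >> h.py <<'E'
def cleats(w,verbose=1):
    "foot outlines of brown cleats from the wrist picture, cast on z=8"
    m=mask(w,(0,70,25),(13,215,150)); out=[]
    m=cv2.morphologyEx(m,cv2.MORPH_CLOSE,np.ones((7,7)))
    for q in blobs(m,250):
        v,u=np.nonzero(q)
        X=np.array([ray(w,i,j,8)[:2] for i,j in zip(u,v)])
        if X[:,0].mean()<330 or X[:,0].mean()>700: continue
        print("px",u.min(),u.max(),v.min(),v.max(),"n",len(u),"hsv",np.median(cv2.cvtColor(w["img"],cv2.COLOR_RGB2HSV)[q],0),rect(X))
E
python3 - <<'E'
from h import *
w=grab("wrist");t=grab("top")
import pickle;pickle.dump((w,t),open("s.pkl","wb"))
C=t["img"][130:278,250:450,::-1]; C=cv2.resize(C,(288,213));C=cv2.copyMakeBorder(C,0,384-213,0,0,cv2.BORDER_CONSTANT)
cv2.imwrite("pics/m6.png",np.hstack([w["img"][...,::-1],C]))
s=sensors.read_state();print(s["clock"],s["eef_pos"].round(1),s["tool_rot"].round(3),s["width"],s["force"].round(1))
cleats(w)
E
```

```text
12.6 [518.2 -93.3 277.5] [3.140e+00 1.000e-03 1.483e+00] 40.00958923366689 [0.1 0.6 0. ]
px 149 226 189 245 n 2338 hsv [  9. 122.  91.] (array([ 431.5, -162.4]), array([111.1,  56.4]), 19.1)
px 299 356 194 223 n 1519 hsv [  9. 113. 101.] (array([ 611.3, -174. ]), array([39.5, 71.7]), 85.0)
px 204 238 273 302 n 805 hsv [  9. 117. 133.] (array([ 465.5, -280. ]), array([43.5, 43.6]), 75.8)
px 280 298 298 352 n 583 hsv [  8. 114.  93.] (array([ 558.3, -352. ]), array([22.8, 95.2]), 3.6)
px 194 251 343 371 n 1269 hsv [  9. 121.  90.] (array([ 453.7, -399.6]), array([53. , 85.3]), 84.8)
```

View pics/m6.png

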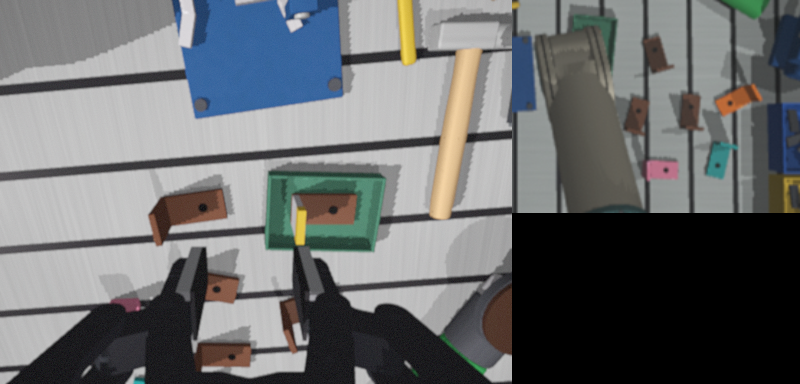

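```bash
cat >> h.py <<'E'
def leg(w,u0,u1,v0,v1,L=60):
    "cleat whose mask lies in the box: fit foot part within L mm of far end -> leg centre, yaw"
    m=mask(w,(0,70,25),(13,215,170)); b=np.zeros_like(m); b[v0:v1,u0:u1]=m[v0:v1,u0:u1]
    b=cv2.morphologyEx(b,cv2.MORPH_CLOSE,np.ones((9,9)))
    n,l,s,c=cv2.connectedComponentsWithStats(b); b=l==1+np.argmax(s[1:,4])
    v,u=np.nonzero(b); X=np.array([ray(w,i,j,8)[:2] for i,j in zip(u,v)]); a=0.
    for k in range(6):
        d=np.array([np.cos(a),np.sin(a)]); p=X@d; hi=np.percentile(p,99.5); K=X[p>hi-L]
        c,s,_=cv2.minAreaRect(np.float32(K)); bx=cv2.boxPoints((c,s,_))
        e=[bx[1]-bx[0],bx[2]-bx[1]]; e=max(e,key=lambda q:abs(q@d)/np.linalg.norm(q)); e=e/np.linalg.norm(e)*np.sign(e@d); a=np.arctan2(e[1],e[0])
    d=np.array([np.cos(a),np.sin(a)]); n=np.array([-d[1],d[0]]); far=(K@d).max(); mid=(K@n); mid=(mid.max()+mid.min())/2
    print("leg",(d*(far-76)+n*mid).round(1),"yaw deg",np.degrees(a).round(1),"width",np.ptp(K@n).round(1),"len",np.ptp(X@d).round(1)); return d*(far-76)+n*mid,a
E
python3 - <<'E'
from h import *
import pickle;w,t=pickle.load(open("s.pkl","rb"))
leg(w,140,240,180,250);leg(w,140,240,180,250,45)
leg(w,290,370,185,240,55)
E
```

```text
leg [ 407.3 -160.1] yaw deg 3.8 width 39.5 len 100.6
leg [ 407.3 -159.7] yaw deg 3.4 width 39.6 len 100.4
leg [ 571.2 -170.5] yaw deg -5.0 width 39.5 len 71.7
```

send_rows:
  series:
    - [40, [-0.46, -0.28, -0.3], [0, 0, 0.45]]
    - [40, [-0.46, -0.28, -0.3], [0, 0, 0.45]]
    - [40, [-0.46, -0.28, -0.3], [0, 0, 0.45]]
    - [40, [-0.46, -0.28, -0.3], [0, 0, 0.45]]
    - [40, [0, 0, -0.9], [0, 0, 0]]
    - [40, [0, 0, -0.9], [0, 0, 0]]
    - [40, [0, 0, -0.6], [0, 0, 0]]
    - [40, [0, 0, -0.15], [0, 0, 0]]

```text
clock: 13.6
eef_pos: [405.5, -160.0, 49.2]
tool_rot: [-3.135, -0.002, 1.64]
force: [-0.7, 0.5, 0.9]
width: 39.9
gripper_force: 0.0
```

send_rows:
  series:
    - [40, [0, 0, 0], [0, 0, 0]]
    - [0, [0, 0, 0], [0, 0, 0]]
    - [0, [0, 0, 0], [0, 0, 0]]
    - [0, [0, 0, 0], [0, 0, 0]]

```text
clock: 14.1
eef_pos: [408.2, -160.5, 53.5]
tool_rot: [3.14, 0.001, 1.64]
force: [-0.3, -0.5, 7.5]
width: 6.8
gripper_force: 59.6
```

send_rows:
  series:
    - [0, [0, 0, 0.4], [0, 0, 0]]
    - [0, [0, 0, 0.7], [0, 0, 0]]
    - [0, [0.33, 0.64, 0], [0, 0, 0]]
    - [0, [0.33, 0.64, 0], [0, 0, 0]]
    - [0, [0.33, 0.64, 0], [0, 0, 0]]
    - [0, [0.33, 0.64, 0], [0, 0, 0]]
    - [0, [0, 0, -0.4], [0, 0, 0]]
    - [0, [0, 0, -0.2], [0, 0, 0]]

```text
clock: 15.1
eef_pos: [485.8, -6.5, 81.6]
tool_rot: [-3.14, 0.001, 1.641]
force: [-0.8, -0.2, -4.1]
width: 6.6
gripper_force: 59.2
```

send_rows:
  series:
    - [0, [0, 0, -0.12], [0, 0, 0]]
    - [0, [0, 0, -0.12], [0, 0, 0]]
    - [0, [0, 0, 0], [0, 0, 0]]

```text
clock: 15.48
eef_pos: [486.5, -6.8, 67.7]
tool_rot: [-3.141, 0.0, 1.64]
force: [-0.5, -0.1, -3.5]
width: 6.8
gripper_force: 59.2
```

Run:
```python
from h import *
w=grab("wrist");save(w,"w7.png")
s=sensors.read_state();print(s["clock"],s["eef_pos"].round(1),s["tool_rot"].round(3),s["width"],s["force"].round(1))
```

```text
15.525 [486.8  -6.7  68. ] [-3.142  0.     1.64 ] 6.597790157539454 [ 1.1 -0.2 -3.8]
```

View pics/w7.png

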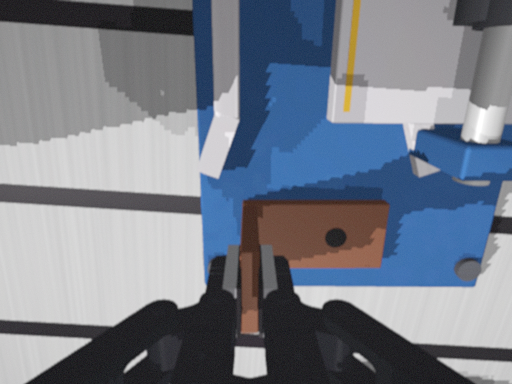

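The cleat is over the landing, with its foot at (245–385, 200–270). It is square to the channel and its leg is in line with the front rail. I slide it in.

send_rows:
  series:
    - [0, [-0.01, 0.2, -0.02], [0, 0, 0]]
    - [0, [-0.025, 0.4, 0], [0, 0, 0]]
    - [0, [-0.025, 0.4, 0], [0, 0, 0]]
    - [0, [-0.025, 0.4, 0], [0, 0, 0]]
    - [0, [-0.025, 0.4, 0], [0, 0, 0]]
    - [0, [-0.025, 0.4, 0], [0, 0, 0]]
    - [0, [-0.025, 0.4, 0], [0, 0, 0]]
    - [0, [0, 0, 0], [0, 0, 0]]

```text
clock: 16.52
eef_pos: [477.0, 153.6, 67.2]
tool_rot: [3.14, -0.003, 1.645]
force: [0.9, 0.1, -3.1]
width: 6.9
gripper_force: 59.3
```

send_rows:
  series:
    - [0, [-0.025, 0.4, 0], [0, 0, 0]]
    - [0, [-0.016, 0.25, 0], [0, 0, 0]]
    - [0, [-0.006, 0.1, 0], [0, 0, 0]]
    - [0, [0, 0, 0], [0, 0, 0]]

```text
clock: 17.02
eef_pos: [474.2, 194.5, 66.7]
tool_rot: [-3.141, 0.0, 1.641]
force: [0.2, 0.6, -3.6]
width: 7.0
gripper_force: 59.2
```

send_rows:
  series:
    - [0, [-0.006, 0.1, 0], [0, 0, 0]]
    - [0, [-0.006, 0.1, 0], [0, 0, 0]]
    - [0, [0, 0, 0], [0, 0, 0]]

```text
clock: 17.4
eef_pos: [473.6, 207.2, 66.8]
tool_rot: [3.141, -0.0, 1.641]
force: [0.2, 0.5, -3.4]
width: 6.5
gripper_force: 59.2
```

send_rows:
  series:
    - [0, [0, 0.05, 0], [0, 0, 0]]
    - [0, [0, 0, 0], [0, 0, 0]]

```text
clock: 17.65
eef_pos: [473.4, 208.4, 66.6]
tool_rot: [-3.141, 0.002, 1.639]
force: [0.6, -2.8, -1.7]
width: 6.8
gripper_force: 59.4
```

send_rows:
  series:
    - [0, [0, 0.02, -0.02], [0, 0, 0]]
    - [30, [0, 0, 0], [0, 0, 0]]
    - [30, [0, 0, 0], [0, 0, 0]]
    - [30, [0, 0, 0.4], [0, 0, 0]]
    - [40, [0, 0, 0.9], [0, 0, 0]]
    - [40, [0.1, -0.8, 0.9], [0, 0, 0]]
    - [40, [0.1, -0.9, 0.6], [0, 0, 0]]
    - [40, [0.1, -0.9, 0.6], [0, 0, 0]]

```text
clock: 18.65
eef_pos: [490.8, 65.2, 260.8]
tool_rot: [3.139, -0.001, 1.642]
force: [1.3, -0.9, 0.2]
width: 39.5
gripper_force: 0.0
```

send_rows:
  series:
    - [40, [0.1, -0.9, 0.2], [0, 0, 0]]
    - [40, [0.1, -0.9, 0.1], [0, 0, 0]]
    - [40, [0.1, -0.9, 0], [0, 0, 0]]
    - [40, [0.1, -0.9, 0], [0, 0, 0]]
    - [40, [0.1, -0.6, 0], [0, 0, 0]]
    - [40, [0, 0, 0], [0, 0, 0]]

```text
clock: 19.4
eef_pos: [520.6, -189.6, 276.9]
tool_rot: [3.141, 0.001, 1.635]
force: [0.3, 1.2, 0.6]
width: 40.0
gripper_force: 0.0
```

Run:
```python
from h import *
w=grab("wrist");t=grab("top")
import pickle;pickle.dump((w,t),open("s.pkl","wb"))
C=t["img"][140:288,140:420,::-1];C=cv2.copyMakeBorder(C,0,384-148,0,8,cv2.BORDER_CONSTANT)
cv2.imwrite("pics/m8.png",np.hstack([w["img"][...,::-1],C]))
s=sensors.read_state();print(s["clock"],s["eef_pos"].round(1),s["tool_rot"].round(3),s["width"],s["force"].round(1))
cleats(w)
```

```text
19.5 [ 520.6 -185.3  277.1] [ 3.141e+00 -1.000e-03  1.641e+00] 39.888577556328016 [-0.4  1.   0.3]
px 303 361 120 162 n 1760 hsv [  9. 123.  93.] (array([ 612.7, -173.7]), array([39.9, 69.5]), 85.0)
px 141 221 190 236 n 2218 hsv [  9.  120.  106.5] (array([ 439.2, -288.2]), array([70.7, 89.8]), 73.2)
px 262 324 232 294 n 1544 hsv [  9. 109. 101.] (array([ 589.6, -338. ]), array([83.5, 81.8]), 15.3)
px 202 223 284 310 n 427 hsv [  9. 115. 135.] (array([ 484. , -398.4]), array([40.9, 24.9]), 82.1)
```

View pics/m8.png

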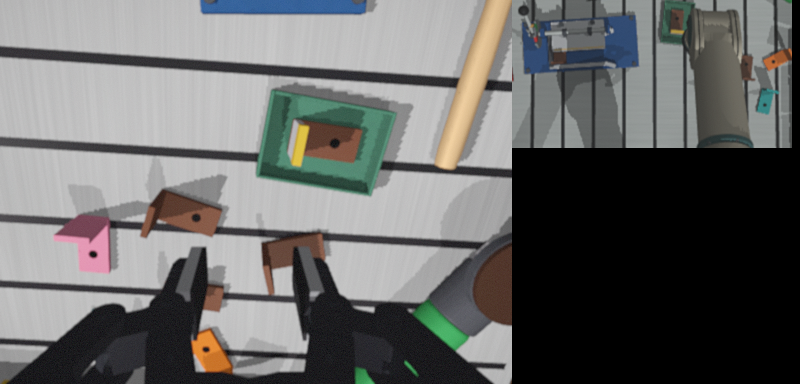

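The wrist view shows the next raw cleat at (141–221, 190–236), with pink beside it at (85,240), another raw cleat at (293,260) and orange at (210,350). In the top view the first cleat stands at the end stop.

Run:
```python
from h import *
import pickle;w,t=pickle.load(open("s.pkl","rb"))
leg(w,135,230,180,245);leg(w,135,230,180,245,45)
```

```text
leg [ 413.4 -266. ] yaw deg -16.3 width 42.1 len 90.0
leg [ 412.4 -267.7] yaw deg -13.4 width 42.7 len 91.5
```

send_rows:
  series:
    - [30, [-0.45, -0.34, -0.3], [0, 0, -0.93]]
    - [30, [-0.45, -0.34, -0.3], [0, 0, -0.93]]
    - [30, [-0.45, -0.34, -0.3], [0, 0, -0.93]]
    - [30, [-0.45, -0.34, -0.3], [0, 0, -0.93]]
    - [30, [0, 0, -0.9], [0, 0, 0]]
    - [30, [0, 0, -0.9], [0, 0, 0]]
    - [30, [0, 0, -0.6], [0, 0, 0]]
    - [30, [0, 0, -0.15], [0, 0, 0]]

```text
clock: 20.5
eef_pos: [412.1, -265.3, 50.6]
tool_rot: [-3.139, -0.002, 1.319]
force: [-0.3, -0.3, 0.4]
width: 30.0
gripper_force: 0.0
```

send_rows:
  series:
    - [30, [0, 0, 0], [0, 0, 0]]
    - [0, [0, 0, 0], [0, 0, 0]]
    - [0, [0, 0, 0], [0, 0, 0]]
    - [0, [0, 0, 0], [0, 0, 0]]

```text
clock: 21.0
eef_pos: [413.3, -268.2, 53.7]
tool_rot: [3.139, 0.001, 1.316]
force: [-0.2, 0.3, 8.0]
width: 6.8
gripper_force: 60.3
```

send_rows:
  series:
    - [0, [0, 0, 0.4], [0, 0, 0]]
    - [0, [0, 0, 0.7], [0, 0, 0]]
    - [0, [0.245, 0.87, 0], [0, 0, 0.74]]
    - [0, [0.245, 0.87, 0], [0, 0, 0.74]]
    - [0, [0.245, 0.87, 0], [0, 0, 0.74]]
    - [0, [0.245, 0.87, 0], [0, 0, 0.74]]
    - [0, [0.245, 0.87, 0], [0, 0, 0.74]]
    - [0, [0, 0, -0.4], [0, 0, 0]]

```text
clock: 22.0
eef_pos: [489.3, -0.6, 95.9]
tool_rot: [3.133, -0.004, 1.647]
force: [0.9, -0.6, -4.5]
width: 6.6
gripper_force: 58.9
```

send_rows:
  series:
    - [0, [0, 0, -0.22], [0, 0, 0]]
    - [0, [0, 0, -0.12], [0, 0, 0]]
    - [0, [0, 0, -0.11], [0, 0, 0]]
    - [0, [0, 0, 0], [0, 0, 0]]

```text
clock: 22.5
eef_pos: [485.6, -7.3, 66.9]
tool_rot: [-3.141, 0.0, 1.638]
force: [0.7, 0.2, -3.4]
width: 6.8
gripper_force: 58.8
```

Run:
```python
from h import *
w=grab("wrist");save(w,"w9.png")
s=sensors.read_state();print(s["clock"],s["eef_pos"].round(1),s["tool_rot"].round(3),s["width"],s["force"].round(1))
m=mask(w,(0,70,25),(13,215,150));v,u=np.nonzero(m[190:260,262:420]);X=np.array([ray(w,i+262,j+190,20)[:2] for i,j in zip(u,v)]);print(rect(X))
```

```text
22.55 [485.9  -7.1  67.2] [3.142 0.    1.638] 6.927284038439646 [-0.5  1.2 -3.1]
(array([526.8,  -1.5]), array([69.2, 38.8]), 3.8)
```

View pics/w9.png

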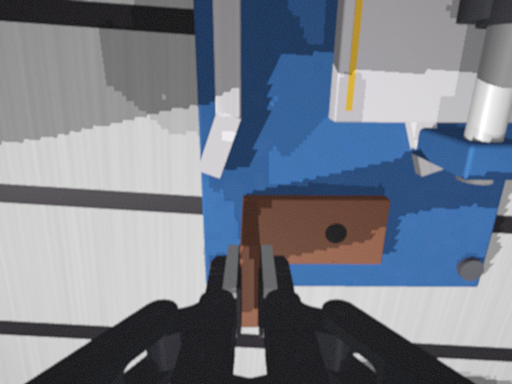

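The second cleat is square on the landing, with its foot at (245–388, 196–264). I slide it in.

send_rows:
  series:
    - [0, [0.005, 0.2, -0.01], [0, 0, 0]]
    - [0, [-0.025, 0.4, 0], [0, 0, 0]]
    - [0, [-0.025, 0.4, 0], [0, 0, 0]]
    - [0, [-0.025, 0.4, 0], [0, 0, 0]]
    - [0, [-0.025, 0.4, 0], [0, 0, 0]]
    - [0, [-0.025, 0.4, 0], [0, 0, 0]]
    - [0, [-0.02, 0.3, 0], [0, 0, 0]]
    - [0, [0, 0, 0], [0, 0, 0]]

```text
clock: 23.55
eef_pos: [477.4, 145.5, 66.8]
tool_rot: [3.141, -0.001, 1.642]
force: [-0.1, -0.9, -3.1]
width: 6.6
gripper_force: 58.9
```

send_rows:
  series:
    - [0, [-0.01, 0.15, 0], [0, 0, 0]]
    - [0, [-0.006, 0.1, 0], [0, 0, 0]]
    - [0, [-0.006, 0.1, 0], [0, 0, 0]]
    - [0, [0, 0, 0], [0, 0, 0]]

```text
clock: 24.05
eef_pos: [476.1, 164.8, 66.5]
tool_rot: [3.141, -0.0, 1.639]
force: [0.2, -0.2, -3.7]
width: 6.8
gripper_force: 58.9
```

send_rows:
  series:
    - [0, [0, 0.04, 0], [0, 0, 0]]
    - [0, [0, 0, 0], [0, 0, 0]]

```text
clock: 24.3
eef_pos: [476.0, 165.6, 66.5]
tool_rot: [-3.141, 0.001, 1.638]
force: [-0.1, -3.0, -2.3]
width: 7.0
gripper_force: 59.1
```

send_rows:
  series:
    - [0, [0, 0.04, 0], [0, 0, 0]]
    - [0, [0, 0, 0], [0, 0, 0]]

```text
clock: 24.55
eef_pos: [475.9, 165.9, 66.6]
tool_rot: [-3.14, 0.004, 1.636]
force: [1.1, -7.6, 0.4]
width: 6.7
gripper_force: 59.5
```

send_rows:
  series:
    - [0, [0, 0, -0.01], [0, 0, 0]]
    - [30, [0, 0, 0], [0, 0, 0]]
    - [30, [0, 0, 0], [0, 0, 0]]
    - [30, [0, 0, 0.4], [0, 0, 0]]
    - [40, [0, 0, 0.9], [0, 0, 0]]
    - [40, [0.1, -0.8, 0.9], [0, 0, 0]]
    - [40, [0.1, -0.9, 0.6], [0, 0, 0]]
    - [40, [0.1, -0.9, 0.6], [0, 0, 0]]

```text
clock: 25.55
eef_pos: [493.2, 23.5, 261.2]
tool_rot: [3.14, -0.001, 1.64]
force: [1.5, -0.2, 0.3]
width: 39.9
gripper_force: 0.0
```

send_rows:
  series:
    - [40, [0.1, -0.9, 0.2], [0, 0, 0]]
    - [40, [0.1, -0.9, 0.1], [0, 0, 0]]
    - [40, [0.1, -0.9, 0], [0, 0, 0]]
    - [40, [0.1, -0.9, 0], [0, 0, 0]]
    - [40, [0.1, -0.9, 0], [0, 0, 0]]
    - [40, [0, -0.7, 0], [0, 0, 0]]
    - [40, [0, 0, 0], [0, 0, 0]]

```text
clock: 26.42
eef_pos: [522.0, -292.1, 277.1]
tool_rot: [-3.142, 0.002, 1.633]
force: [-0.1, 0.8, -0.5]
width: 39.9
gripper_force: 0.0
```

Run:
```python
from h import *
w=grab("wrist");t=grab("top")
import pickle;pickle.dump((w,t),open("s.pkl","wb"))
C=t["img"][140:288,140:420,::-1];C=cv2.copyMakeBorder(C,0,384-148,0,8,cv2.BORDER_CONSTANT)
cv2.imwrite("pics/m10.png",np.hstack([w["img"][...,::-1],C]))
s=sensors.read_state();print(s["clock"],s["eef_pos"].round(1),s["tool_rot"].round(3),s["width"],s["force"].round(1))
cleats(w)
```

```text
26.525 [ 523.  -287.2  277.4] [ 3.141e+00 -1.000e-03  1.639e+00] 40.3412588667524 [0.9 0.2 0.7]
px 307 377 22 69 n 2339 hsv [  8. 125.  88.] (array([ 613.7, -173. ]), array([39.7, 67.5]), 84.8)
px 268 335 154 213 n 2165 hsv [  8. 119.  91.] (array([ 589.6, -330.1]), array([80.2, 63.3]), 15.3)
px 150 225 209 258 n 2128 hsv [  9. 120.  90.] (array([ 449.1, -412. ]), array([73.3, 92.4]), 84.5)
px 201 235 266 351 n 1113 hsv [ 13. 202. 132.] (array([ 491.9, -522.4]), array([ 47.5, 142.7]), 4.4)
```

View pics/m10.png

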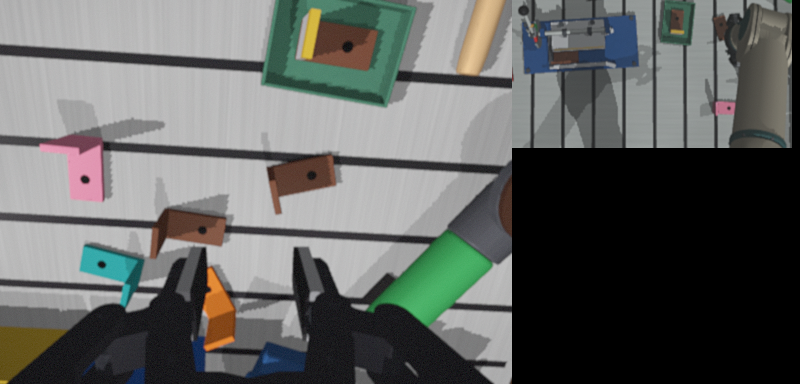

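The two raw cleats left are at (150–225, 209–258), with turquoise at (110,265) and orange at (220,310) close by, and at (268–335, 154–213), which is clear. The top view shows two cleats closed up in the channel.

Run:
```python
from h import *
import pickle;w,t=pickle.load(open("s.pkl","rb"))
print("C");leg(w,145,228,200,260);leg(w,145,228,200,260,45)
print("D");leg(w,260,340,145,216);leg(w,260,340,145,216,45)
m=mask(w,(83,90,60),(97,255,255));v,u=np.nonzero(m);print("turq",[ray(w,*p,60)[:2].round() for p in [(118,259),(143,260),(125,305)]],[ray(w,*p,0)[:2].round() for p in [(143,262),(125,305)]])
```

```text
C
leg [ 421.  -392.3] yaw deg -6.3 width 40.0 len 92.3
leg [ 421.  -392.4] yaw deg -6.3 width 40.0 len 92.3
D
leg [ 552.  -328.8] yaw deg 15.2 width 40.9 len 80.1
leg [ 550.8 -326.9] yaw deg 12.6 width 41.4 len 79.4
turq [array([ 379., -417.]), array([ 407., -416.]), array([ 383., -480.])] [array([ 388., -456.]), array([ 359., -527.])]
```

send_rows:
  series:
    - [30, [0.16, -0.23, -0.3], [0, 0, 0.67]]
    - [30, [0.16, -0.23, -0.6], [0, 0, 0.67]]
    - [30, [0.16, -0.22, -0.6], [0, 0, 0.66]]
    - [30, [0, 0, -0.8], [0, 0, 0]]
    - [30, [0, 0, -0.8], [0, 0, 0]]
    - [30, [0, 0, -0.5], [0, 0, 0]]
    - [30, [0, 0, -0.13], [0, 0, 0]]
    - [30, [0, 0, 0], [0, 0, 0]]

```text
clock: 27.52
eef_pos: [552.5, -327.5, 54.3]
tool_rot: [3.141, -0.0, 1.815]
force: [-0.5, -0.0, 1.2]
width: 29.7
gripper_force: 0.0
```

send_rows:
  series:
    - [0, [0, 0, 0], [0, 0, 0]]
    - [0, [0, 0, 0], [0, 0, 0]]
    - [0, [0, 0, 0], [0, 0, 0]]

```text
clock: 27.9
eef_pos: [552.4, -328.9, 55.6]
tool_rot: [3.14, 0.002, 1.813]
force: [-1.6, 0.4, 7.0]
width: 6.7
gripper_force: 61.1
```

send_rows:
  series:
    - [0, [0, 0, 0.4], [0, 0, 0]]
    - [0, [0, 0, 0.7], [0, 0, 0]]
    - [0, [-0.6, 0.2, 0], [0, 0, -0.5]]
    - [0, [-0.6, 0.4, 0], [0, 0, -0.5]]
    - [0, [-0.6, 0.6, 0], [0, 0, -0.5]]
    - [0, [0.1, 0.9, 0], [0, 0, -0.5]]
    - [0, [0.15, 0.9, 0], [0, 0, 0]]
    - [0, [0.2, 0.9, 0], [0, 0, 0]]

```text
clock: 28.9
eef_pos: [470.6, -93.3, 120.1]
tool_rot: [3.141, 0.0, 1.638]
force: [0.4, 0.7, -4.4]
width: 6.8
gripper_force: 59.8
```

send_rows:
  series:
    - [0, [0.15, 0.9, 0], [0, 0, 0]]
    - [0, [0.1, 0.55, 0], [0, 0, 0]]
    - [0, [0, 0, -0.4], [0, 0, 0]]
    - [0, [0, 0, -0.25], [0, 0, 0]]
    - [0, [0, 0, -0.12], [0, 0, 0]]
    - [0, [0, 0, -0.09], [0, 0, 0]]
    - [0, [0, 0, 0], [0, 0, 0]]

```text
clock: 29.78
eef_pos: [485.7, -8.1, 68.2]
tool_rot: [3.141, 0.0, 1.638]
force: [0.3, -0.2, -4.1]
width: 6.8
gripper_force: 59.7
```

Run:
```python
from h import *
w=grab("wrist");save(w,"w11.png")
s=sensors.read_state();print(s["clock"],s["eef_pos"].round(1),s["tool_rot"].round(3),s["width"],s["force"].round(1))
m=mask(w,(0,70,25),(13,215,150));v,u=np.nonzero(m[180:260,262:420]);X=np.array([ray(w,i+262,j+180,20)[:2] for i,j in zip(u,v)]);print(rect(X))
```

```text
29.825 [485.8  -8.   68.3] [ 3.141 -0.     1.638] 6.894941785572614 [ 0.2 -0.  -3.9]
(array([527.1,  -4.4]), array([69. , 36.1]), 3.8)
```

View pics/w11.png

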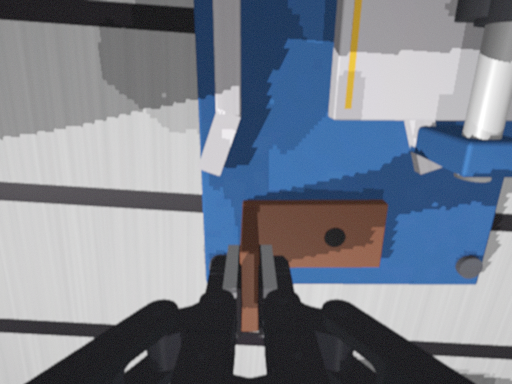

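The third cleat is square on the landing, with its foot at (243–386, 200–268). I slide it in.

send_rows:
  series:
    - [0, [0.005, 0.2, 0], [0, 0, 0]]
    - [0, [-0.025, 0.4, 0], [0, 0, 0]]
    - [0, [-0.025, 0.4, 0], [0, 0, 0]]
    - [0, [-0.025, 0.4, 0], [0, 0, 0]]
    - [0, [-0.025, 0.4, 0], [0, 0, 0]]
    - [0, [-0.015, 0.2, 0], [0, 0, 0]]
    - [0, [-0.006, 0.1, 0], [0, 0, 0]]
    - [0, [0, 0, 0], [0, 0, 0]]

```text
clock: 30.82
eef_pos: [478.6, 118.2, 68.1]
tool_rot: [-3.142, 0.0, 1.639]
force: [-0.5, -0.8, -4.2]
width: 6.7
gripper_force: 59.8
```

send_rows:
  series:
    - [0, [-0.003, 0.06, 0], [0, 0, 0]]
    - [0, [-0.003, 0.06, 0], [0, 0, 0]]
    - [0, [0, 0, 0], [0, 0, 0]]

```text
clock: 31.2
eef_pos: [478.3, 125.7, 68.1]
tool_rot: [3.142, -0.0, 1.639]
force: [0.4, -0.3, -4.2]
width: 6.8
gripper_force: 59.7
```

send_rows:
  series:
    - [0, [-0.003, 0.04, 0], [0, 0, 0]]
    - [0, [0, 0, 0], [0, 0, 0]]

```text
clock: 31.45
eef_pos: [478.1, 128.1, 68.1]
tool_rot: [3.141, -0.0, 1.639]
force: [0.7, 0.2, -4.1]
width: 6.6
gripper_force: 59.7
```

send_rows:
  series:
    - [0, [0, 0.04, 0], [0, 0, 0]]
    - [0, [0, 0, 0], [0, 0, 0]]

```text
clock: 31.7
eef_pos: [477.9, 129.3, 68.1]
tool_rot: [-3.141, 0.001, 1.637]
force: [-0.1, -3.8, -1.8]
width: 6.2
gripper_force: 59.9
```

send_rows:
  series:
    - [0, [0, 0.04, 0], [0, 0, 0]]
    - [0, [0, 0, 0], [0, 0, 0]]

```text
clock: 31.95
eef_pos: [477.8, 129.5, 68.1]
tool_rot: [-3.14, 0.004, 1.636]
force: [0.4, -8.0, -0.0]
width: 7.1
gripper_force: 60.2
```

send_rows:
  series:
    - [0, [0, 0, -0.01], [0, 0, 0]]
    - [30, [0, 0, 0], [0, 0, 0]]
    - [30, [0, 0, 0], [0, 0, 0]]
    - [30, [0, 0, 0.4], [0, 0, 0]]
    - [40, [0, 0, 0.9], [0, 0, 0]]
    - [40, [0.1, -0.8, 0.9], [0, 0, 0]]
    - [40, [0.1, -0.9, 0.6], [0, 0, 0]]
    - [40, [0.1, -0.9, 0.6], [0, 0, 0]]

```text
clock: 32.95
eef_pos: [495.2, -12.7, 262.9]
tool_rot: [3.139, -0.001, 1.641]
force: [1.1, 0.0, -0.6]
width: 40.3
gripper_force: 0.0
```

send_rows:
  series:
    - [40, [0.1, -0.9, 0.2], [0, 0, 0]]
    - [40, [0.1, -0.9, 0], [0, 0, 0]]
    - [40, [0.1, -0.9, 0], [0, 0, 0]]
    - [40, [0.1, -0.9, 0], [0, 0, 0]]
    - [40, [0.05, -0.8, 0], [0, 0, 0]]
    - [40, [0, 0, 0], [0, 0, 0]]
    - [40, [0, 0, 0], [0, 0, 0]]

```text
clock: 33.83
eef_pos: [522.1, -274.8, 273.0]
tool_rot: [3.141, -0.001, 1.64]
force: [-0.6, -0.1, -0.5]
width: 40.1
gripper_force: 0.0
```

Run:
```python
from h import *
w=grab("wrist");t=grab("top")
import pickle;pickle.dump((w,t),open("s.pkl","wb"))
C=t["img"][140:288,140:420,::-1];C=cv2.copyMakeBorder(C,0,384-148,0,8,cv2.BORDER_CONSTANT)
cv2.imwrite("pics/m12.png",np.hstack([w["img"][...,::-1],C]))
s=sensors.read_state();print(s["clock"],s["eef_pos"].round(1),s["tool_rot"].round(3),s["width"],s["force"].round(1))
cleats(w)
leg(w,145,228,200,260);leg(w,145,228,200,260,45)
```

```text
33.925 [ 522.3 -274.   273.2] [ 3.141e+00 -1.000e-03  1.642e+00] 40.28893340696773 [0.5 0.3 0.8]
px 312 375 41 88 n 2182 hsv [  9. 125.  89.] (array([ 616.6, -173.3]), array([39.7, 61.9]), 85.0)
px 148 224 223 273 n 1913 hsv [  9. 120.  89.] (array([ 448.8, -413.5]), array([76.3, 92.6]), 84.2)
px 199 233 279 364 n 1188 hsv [ 13. 203. 130.] (array([ 492.1, -522.7]), array([ 47.7, 144.9]), 5.0)
leg [ 421.1 -392.3] yaw deg -6.1 width 40.3 len 91.6
leg [ 421.1 -392.1] yaw deg -6.2 width 40.3 len 91.5
```

View pics/m12.png

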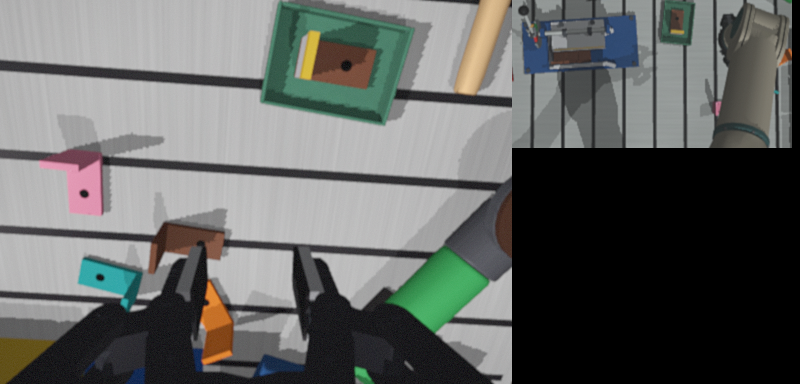

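Same picture: the last raw cleat is unmoved at (148–224, 223–273), and three stand in the row.

send_rows:
  series:
    - [26, [-0.43, -0.49, -0.3], [0, 0, -0.51]]
    - [26, [-0.42, -0.49, -0.3], [0, 0, -0.51]]
    - [26, [-0.42, -0.49, -0.3], [0, 0, -0.51]]
    - [26, [-0.42, -0.49, -0.3], [0, 0, -0.51]]
    - [26, [0, 0, -0.9], [0, 0, 0]]
    - [26, [0, 0, -0.9], [0, 0, 0]]
    - [26, [0, 0, -0.5], [0, 0, 0]]
    - [26, [0, 0, -0.13], [0, 0, 0]]

```text
clock: 34.92
eef_pos: [420.3, -391.5, 53.7]
tool_rot: [-3.139, -0.003, 1.463]
force: [0.3, 0.1, 0.4]
width: 26.2
gripper_force: 0.0
```

send_rows:
  series:
    - [26, [0, 0, 0], [0, 0, 0]]
    - [0, [0, 0, 0], [0, 0, 0]]
    - [0, [0, 0, 0], [0, 0, 0]]
    - [0, [0, 0, 0], [0, 0, 0]]

```text
clock: 35.42
eef_pos: [421.2, -394.3, 57.1]
tool_rot: [3.139, 0.001, 1.461]
force: [-0.2, 1.0, 7.2]
width: 6.8
gripper_force: 61.1
```

send_rows:
  series:
    - [0, [0, 0, 0.4], [0, 0, 0]]
    - [0, [0, 0, 1.0], [0, 0, 0]]
    - [0, [0.21, 0.9, 0], [0, 0, 0.41]]
    - [0, [0.2, 0.9, 0], [0, 0, 0.41]]
    - [0, [0.2, 0.9, 0], [0, 0, 0.41]]
    - [0, [0.2, 0.9, 0], [0, 0, 0.41]]
    - [0, [0.15, 0.9, 0], [0, 0, 0.41]]
    - [0, [0.1, 0.9, 0], [0, 0, 0]]

```text
clock: 36.42
eef_pos: [484.3, -68.1, 139.7]
tool_rot: [3.14, -0.0, 1.64]
force: [0.9, 0.4, -2.9]
width: 6.7
gripper_force: 59.6
```

send_rows:
  series:
    - [0, [0.02, 0.9, 0], [0, 0, 0]]
    - [0, [0, 0.1, 0], [0, 0, 0]]
    - [0, [0, 0, -0.4], [0, 0, 0]]
    - [0, [0, 0, -0.4], [0, 0, 0]]
    - [0, [0, 0, -0.2], [0, 0, 0]]
    - [0, [0, 0, -0.12], [0, 0, 0]]
    - [0, [0, 0, -0.05], [0, 0, 0]]
    - [0, [0, 0, 0], [0, 0, 0]]

```text
clock: 37.42
eef_pos: [485.5, -9.9, 69.5]
tool_rot: [3.141, 0.0, 1.639]
force: [0.4, -0.3, -3.7]
width: 6.6
gripper_force: 59.5
```

Run:
```python
from h import *
w=grab("wrist")
s=sensors.read_state();print(s["clock"],s["eef_pos"].round(1),s["tool_rot"].round(3),s["width"],s["force"].round(1))
m=mask(w,(0,70,25),(13,215,150));v,u=np.nonzero(m[180:260,262:420]);X=np.array([ray(w,i+262,j+180,20)[:2] for i,j in zip(u,v)]);print(rect(X),u.min()+262,u.max()+262,v.min()+180,v.max()+180)
cv2.imwrite("pics/w13.png",w["img"][...,::-1])
```

```text
37.475 [485.6  -9.9  69.6] [ 3.141 -0.     1.639] 6.71905868098338 [-0.3  0.3 -3.8]
(array([526.8,  -5.6]), array([68.8, 38.8]), 3.8) 262 385 197 259
```

The foot measures the same as the earlier ones: (262–385, 197–259) at 3.8°, square with the channel. I slide it in.

send_rows:
  series:
    - [0, [0.005, 0.2, 0], [0, 0, 0]]
    - [0, [-0.025, 0.4, 0], [0, 0, 0]]
    - [0, [-0.025, 0.4, 0], [0, 0, 0]]
    - [0, [-0.025, 0.4, 0], [0, 0, 0]]
    - [0, [-0.006, 0.1, 0], [0, 0, 0]]
    - [0, [-0.003, 0.05, 0], [0, 0, 0]]
    - [0, [0, 0, 0], [0, 0, 0]]

```text
clock: 38.35
eef_pos: [480.5, 82.6, 69.2]
tool_rot: [3.141, 0.0, 1.639]
force: [-0.5, 0.3, -3.0]
width: 6.6
gripper_force: 59.7
```

send_rows:
  series:
    - [0, [-0.003, 0.04, 0], [0, 0, 0]]
    - [0, [0, 0.04, 0], [0, 0, 0]]
    - [0, [0, 0, 0], [0, 0, 0]]

```text
clock: 38.72
eef_pos: [480.3, 87.4, 69.1]
tool_rot: [3.142, 0.0, 1.639]
force: [0.7, -1.8, -2.5]
width: 6.5
gripper_force: 59.8
```

send_rows:
  series:
    - [0, [-0.003, 0.03, 0], [0, 0, 0]]
    - [0, [0, 0, 0], [0, 0, 0]]

```text
clock: 38.98
eef_pos: [480.2, 87.6, 69.2]
tool_rot: [-3.141, 0.002, 1.637]
force: [1.3, -7.0, -1.9]
width: 6.6
gripper_force: 59.8
```

send_rows:
  series:
    - [0, [0, 0.04, 0], [0, 0, 0]]
    - [0, [0, 0, 0], [0, 0, 0]]

```text
clock: 39.22
eef_pos: [480.1, 87.7, 69.2]
tool_rot: [-3.141, 0.005, 1.635]
force: [1.6, -12.0, -0.6]
width: 6.9
gripper_force: 60.0
```

send_rows:
  series:
    - [0, [0, 0, -0.01], [0, 0, 0]]
    - [30, [0, 0, 0], [0, 0, 0]]
    - [30, [0, 0, 0], [0, 0, 0]]
    - [30, [0, 0, 0.4], [0, 0, 0]]
    - [30, [0, 0, 0.9], [0, 0, 0]]
    - [0, [0, 0, 0.9], [0, 0, 0]]
    - [0, [0, 0, 0.9], [0, 0, 0]]
    - [0, [0, 0, 0], [0, 0, 0]]

```text
clock: 40.22
eef_pos: [482.7, 93.7, 258.7]
tool_rot: [3.132, -0.002, 1.641]
force: [0.6, 0.9, -1.6]
width: 0.1
gripper_force: 0.0
```

Run:
```python
from h import *
s=sensors.read_state();print(s["clock"],s["eef_pos"].round(1),s["tool_rot"].round(3),s["width"],s["force"].round(1))
b=grab("side");w=grab("wrist")
B=cv2.resize(b["img"][190:320,140:284,::-1],None,fx=2,fy=2)
B=cv2.copyMakeBorder(B,0,384-260,0,0,cv2.BORDER_CONSTANT)
cv2.imwrite("pics/m14.png",np.hstack([w["img"][...,::-1],B]))
```

```text
40.225 [482.7  93.7 258.7] [ 3.132e+00 -2.000e-03  1.641e+00] 0.09800908203648322 [ 0.6  0.9 -1.6]
```

View pics/m14.png

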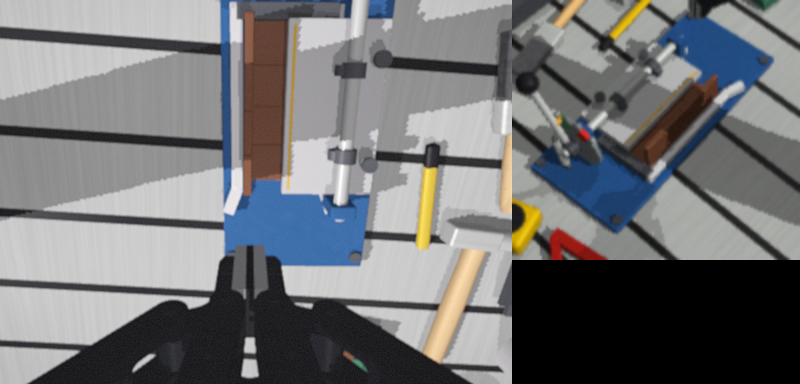

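The row of four is closed up from the end stop, spanning (250–285, 10–190) with no gaps, and the lever is still at the green mark. Next I check the knob position, and also the bottle behind it.

Run:
```python
from h import *
import pickle
w=pickle.load(open("w.pkl","rb"));t=grab("top");P=pts(t)
print(ray(w,490,11,160),sensors.read_state()["eef_pos"].round(1))
m=mask(w,(0,0,0),(180,255,40));v,u=np.nonzero(m[0:40,465:512]);print(u.min()+465,u.max()+465,v.max())
m=np.zeros((384,512),np.uint8);m[175:205,140:200]=1;q=P[(m>0)&(P[...,2]>140)&(P[...,2]<200)];print(np.median(q,0),len(q))
Q=P[75:115,130:170].reshape(-1,3);Q=Q[(Q[:,2]>60)&(Q[:,2]<260)];print("bottle",np.percentile(Q,[5,50,95],axis=0).round())
```

```text
[623.64221955 288.02114367 160.        ] [479.3  92.6 254. ]
468 511 31
[nan nan nan] 0
bottle [[771. 279.  74.]
 [794. 303. 136.]
 [825. 334. 201.]]
  return _methods._mean(a, axis=axis, dtype=dtype,
  ret = um.true_divide(
```

send_rows:
  series:
    - [54, [0.49, 0.66, 0.1], [0, 0, 0]]
    - [54, [0.49, 0.66, 0], [0, 0, 0]]
    - [54, [0.49, 0.66, 0], [0, 0, 0]]
    - [54, [0.49, 0.66, 0], [0, 0, 0]]
    - [54, [0.47, 0.66, 0], [0, 0, 0]]
    - [54, [0, 0, 0], [0, 0, 0]]
    - [54, [0, 0, 0], [0, 0, 0]]

```text
clock: 41.25
eef_pos: [624.8, 289.4, 258.2]
tool_rot: [-3.138, 0.002, 1.64]
force: [0.2, -0.3, 0.2]
width: 54.0
gripper_force: 0.0
```

send_rows:
  series:
    - [54, [0, 0, -0.4], [0, 0, 0]]
    - [54, [0, 0, -0.4], [0, 0, 0]]
    - [54, [0, 0, -0.4], [0, 0, 0]]
    - [54, [0, 0, -0.4], [0, 0, 0]]
    - [54, [0, 0, 0], [0, 0, 0]]

```text
clock: 41.88
eef_pos: [624.0, 287.9, 162.3]
tool_rot: [-3.136, 0.003, 1.638]
force: [0.7, 0.8, -0.9]
width: 53.7
gripper_force: 0.0
```

send_rows:
  series:
    - [54, [-0.2, -0.01, 0], [0, 0, 0]]
    - [54, [-0.2, -0.01, 0], [0, 0, 0]]
    - [54, [-0.2, -0.01, 0], [0, 0, 0]]
    - [54, [-0.2, -0.01, 0], [0, 0, 0]]
    - [54, [-0.2, -0.01, 0], [0, 0, 0]]
    - [54, [-0.2, -0.01, 0], [0, 0, 0]]
    - [54, [-0.2, -0.01, 0], [0, 0, 0]]
    - [54, [-0.2, -0.01, 0], [0, 0, 0]]

```text
clock: 42.88
eef_pos: [528.5, 285.2, 164.2]
tool_rot: [-3.14, 0.0, 1.64]
force: [-0.3, 0.5, 0.3]
width: 54.0
gripper_force: 0.0
```

send_rows:
  series:
    - [54, [-0.2, -0.01, 0], [0, 0, 0]]
    - [54, [-0.2, -0.01, 0], [0, 0, 0]]
    - [54, [0, 0, 0], [0, 0, 0]]

```text
clock: 43.25
eef_pos: [504.9, 284.4, 164.6]
tool_rot: [-3.141, -0.0, 1.641]
force: [-0.1, 0.6, 0.6]
width: 53.9
gripper_force: 0.0
```

send_rows:
  series:
    - [54, [-0.1, 0, 0], [0, 0, 0]]
    - [54, [-0.08, 0, 0], [0, 0, 0]]
    - [54, [0, 0, 0], [0, 0, 0]]

```text
clock: 43.62
eef_pos: [496.2, 284.2, 164.6]
tool_rot: [3.139, -0.0, 1.639]
force: [3.1, -0.7, -1.6]
width: 54.0
gripper_force: 1.6
```

send_rows:
  series:
    - [54, [0.18, 0, 0], [0, 0, 0]]
    - [54, [0, 0, 0.5], [0, 0, 0]]
    - [54, [0, 0, 0.9], [0, 0, 0]]
    - [54, [0, 0, 0.9], [0, 0, 0]]
    - [54, [-0.2, -0.9, 0.2], [0, 0, 0]]
    - [54, [-0.2, -0.9, 0], [0, 0, 0]]
    - [54, [0, 0, 0], [0, 0, 0]]

```text
clock: 44.5
eef_pos: [481.6, 171.1, 315.1]
tool_rot: [-3.141, 0.002, 1.632]
force: [0.8, 0.8, -0.5]
width: 54.1
gripper_force: 0.0
```

Run:
```python
from h import *
w=grab("wrist");b=grab("side");t=grab("top")
s=sensors.read_state();print(s["clock"],s["eef_pos"].round(1),s["force"].round(1))
B=cv2.resize(b["img"][190:320,140:284,::-1],None,fx=2,fy=2)
C=t["img"][140:264,250:394,::-1];C=cv2.copyMakeBorder(C,0,0,0,144,cv2.BORDER_CONSTANT)
cv2.imwrite("pics/m15.png",np.hstack([w["img"][...,::-1],np.vstack([B,C])]))
```

```text
44.65 [482.1 177.1 314.7] [-0.   0.   0.9]
```

View pics/m15.png

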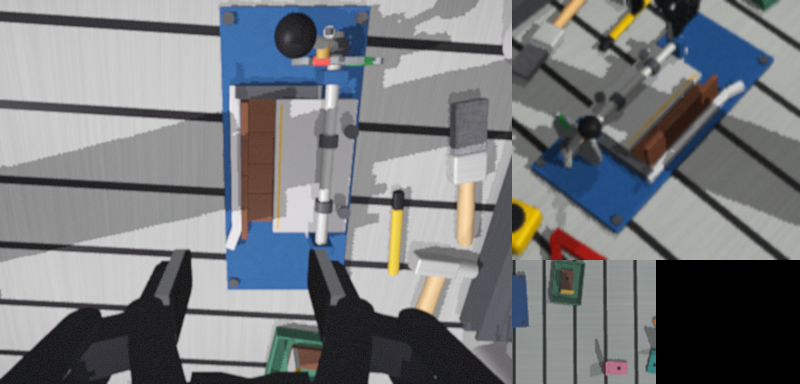

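The lever is at the red mark with its knob toward the robot at (295,35). The row of four is closed up, the finished cleat stands in the tray, and the arm is clear. I hand the job in.

```bash
python3 -c "
from cell import ctrl
print(ctrl.finish_job())"
```

```text
the job is handed in; nothing more can be done
None
```

The changeover is done and handed in at about 45 s, with no verdict returned: all four raw cleats stand closed up at the end stop with the lever in the clamp notch, and the finished cleat stands in the green tray. I viewed 17 pictures, over the limit of 14.

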